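Set up the ice-chilled stage for two dishes of specimens

ROBOT

A 6-joint arm with a two-finger parallel gripper is mounted at the origin on the work surface. World frame = base frame: x ahead of the robot, y to its left, z up, the work surface at z = 0. Lengths are in m, angles in rad, forces in N, time in s.
With the tool pointing down it reaches from about 0.325 to 1 m from the base axis. Payload 5.1 kg.
Tool frame: the origin (TCP) lies between the finger pads; the fingertips stand 14 mm ahead of it and the grasp point (between the pads) lies 5 mm behind it; z points along the fingers, y is the line along which they close (so a half turn about z gives the same grasp; the last joint's range is limited). The gripper opens to 85 mm and grips with 20 to 120 N. Pads are 22 mm wide; open, the fingers measure 114 mm over their backs; the gripper's body (76 mm by 85 mm) begins 54 mm behind the grasp point. The pads swing forward as they close: fully open they stand 13 mm farther back than shut.
Start: joints at [-1.257, 0.124, 1.65, -0, 1.367, -0.083], TCP at [0.251, -0.599, 0.245] pointing down, gripper open.
Joint ranges: [-2.61, 2.61], [-1.02, 2.33], [0.03, 2.71], [-1.35, 4.49], [0.32, 2.68], [-2.91, 2.91]. Speed limits (rad/s): [2.57, 2.57, 3.14, 3.14, 3.14, 3.14].

INTERFACE

Orientations are given as a unit quaternion [x, y, z, w].
In Python, from station import sense, snapshot, camera_model, manip gives the robot as it stands.
- The arm moves only by the tool servo_tool, never from a script. Its argument "plan" is one flat list of numbers, 7 for each row, row after row: the shift along the tool's x, y, z in cm, then the turn, a rotation vector about the tool's x, y, z in degrees, then the finger opening in cm, from 0 to 8.54. A call has exactly 5 rows; each row is the pose to reach, as a shift and turn from the pose commanded when the call began, along the tool's axes at that moment; what a row does not reach only later rows make up. A row lasts 1/12 s, in which the tool goes at most 41.7 mm and 7.16 degrees, less where a joint would pass 70% of its speed; a pose out of reach is approached as far as the arm can. A call with a gripper value outside its range is refused whole. The fingers move at their own pace and stop on an object; "grip_force" is the grip in N (left out, the last holds). Time passes only in rows, so rows that repeat a pose let the fingers close, or fill a call up. It gives the time, the measured TCP pose, the force, the opening and the grip force at its end, in the units of the state.
- sense(): the state, without advancing time (a new reading comes with each control period).
- snapshot(name): name is "scene" or "top" or "wrist"; returns the picture (420x560x3 uint8, blue, green, red); there is no depth.
- camera_model(name): a dict with "camera_matrix" (3x3 intrinsics, pixels), "pose" (4x4, takes a point from camera to world coordinates); the wrist camera has in their place "tool_from_camera" (4x4, takes a point from camera to tool coordinates, whose origin is the TCP and whose axes are the flange's). Camera axes: x right, y down, z forward; pixel columns grow to the right and rows downward; lengths in m; the calibration is good to about 2 mm. A picture is of the moment at which its call begins: read the wrist's pose just before it. camera_model takes no time and is no camera call.
- manip.close_job(): hands the job in; it is judged then, once.
The state is a dict: "clock": time; "q": joint angles; "qvel": joint speeds; "joint_efforts": joint torques, N m; "position": TCP position; "orientation": TCP orientation; "force": force on the tool from outside, world axes, zero at the start; "moment": the same for the moment, N m; "opening": finger opening in m; "finger_force": force on a finger pad.
Only numpy, scipy, OpenCV 4.12 (cv2) and the standard library are available. Lean on these libraries where they do the work, as an engineer would, in place of code of your own. Each camera call takes 0.05 s, during which the arm holds its last target. There are 200 camera calls.

TASK

Chill the specimens for the microscope: with the scoop, move all the ice cubes from the blue pan into the white foam box - handle the ice with the scoop only, never with the fingers - and put the scoop back upright on the middle of its green mat. Then lay the aluminium plate flat across the box, centred and between the lugs on both end rims, stand both specimen dishes upright side by side on it over the box, and only then press the timer's red plunger fully down to its stop and let it up again. Leave the beaker, jar and brush where they are.

Things in the scene. Friction and masses are not known exactly. Their poses are not given: they have to be found in the camera images.
- pan: fixed blue open pan, 360 (x) x 122 x 72 mm outside, walls 6 mm, inner floor 6 mm above the bench (inside 348 x 110 mm). Origin: centre of underside, z up. The ice lies on the floor towards +x; the 140 mm next to the -x end wall is free at the start, room to set the scoop down, nose to +x, and drive it along the floor to the +x end wall
- ice0: ice cube, clear whitish, 32 mm cube, its edges melted to 5.5 mm chamfers, 30 g, wet and slippery (friction about 0.1). Origin: centre of the face that was its underside at the start, so 16 mm from its centre; 8 to 10 of the ten cubes are present, the others None
- ice1: ice cube, clear whitish, 32 mm cube, its edges melted to 5.5 mm chamfers, 30 g, wet and slippery (friction about 0.1). Origin: centre of the face that was its underside at the start, so 16 mm from its centre; 8 to 10 of the ten cubes are present, the others None
- ice2: ice cube, clear whitish, 32 mm cube, its edges melted to 5.5 mm chamfers, 30 g, wet and slippery (friction about 0.1). Origin: centre of the face that was its underside at the start, so 16 mm from its centre; 8 to 10 of the ten cubes are present, the others None
- ice3: ice cube, clear whitish, 32 mm cube, its edges melted to 5.5 mm chamfers, 30 g, wet and slippery (friction about 0.1). Origin: centre of the face that was its underside at the start, so 16 mm from its centre; 8 to 10 of the ten cubes are present, the others None
- ice4: ice cube, clear whitish, 32 mm cube, its edges melted to 5.5 mm chamfers, 30 g, wet and slippery (friction about 0.1). Origin: centre of the face that was its underside at the start, so 16 mm from its centre; 8 to 10 of the ten cubes are present, the others None
- ice5: ice cube, clear whitish, 32 mm cube, its edges melted to 5.5 mm chamfers, 30 g, wet and slippery (friction about 0.1). Origin: centre of the face that was its underside at the start, so 16 mm from its centre; 8 to 10 of the ten cubes are present, the others None
- ice6: ice cube, clear whitish, 32 mm cube, its edges melted to 5.5 mm chamfers, 30 g, wet and slippery (friction about 0.1). Origin: centre of the face that was its underside at the start, so 16 mm from its centre; 8 to 10 of the ten cubes are present, the others None
- ice7: ice cube, clear whitish, 32 mm cube, its edges melted to 5.5 mm chamfers, 30 g, wet and slippery (friction about 0.1). Origin: centre of the face that was its underside at the start, so 16 mm from its centre; 8 to 10 of the ten cubes are present, the others None
- ice8: ice cube, clear whitish, 32 mm cube, its edges melted to 5.5 mm chamfers, 30 g, wet and slippery (friction about 0.1). Origin: centre of the face that was its underside at the start, so 16 mm from its centre; 8 to 10 of the ten cubes are present, the others None
- ice9: ice cube, clear whitish, 32 mm cube, its edges melted to 5.5 mm chamfers, 30 g, wet and slippery (friction about 0.1). Origin: centre of the face that was its underside at the start, so 16 mm from its centre; 8 to 10 of the ten cubes are present, the others None
- scoop: steel scoop, 0.2 kg. Origin: underside; +x nose, z up. Bowl 90 mm wide at the back (x -45 mm), flaring to 100 at the thin bevelled lip (x 55); flat 3 mm floor; sides 45 high, sloping down from x 10 to 48; front and top open. Orange grip over the bowl: bar along x from -53 to 35, 22 wide, 24 tall, mid z 88, joined to the back by a riser (to z 100). Balances at x -14. Holds 4 to 6 cubes
- mat: fixed thin green mat, 180 x 130 x 3 mm, on which the scoop lies at the start, its nose roughly to the mat's +x. Origin: centre of the underside, x along its length
- chillbox: fixed white foam box, open on top, 200 (x) x 150 (y) x 90 mm, walls 15 mm, inner floor 12 mm above the bench (inside 170 x 120 mm). Origin: centre of underside, z up. On the rim of each end wall (x = -92 and +92 mm) stand two lugs 12 mm high, with 64 mm between them (y from -32 to +32 mm), where an end of the plate lies
- box_seat (a point): centre of the box's mouth at rim height, 90 mm above the bench; axes as the box's; the underside of the plate comes to rest at this height, its length along x
- plate: loose grey aluminium cold plate with two lighter discs on its top at x = -55 and +55 mm where dishes go, 270 (x) x 56 (y) x 10 mm, 0.4 kg, lying on the fixed white sorting board (340 x 205 mm, top 6 mm above the bench). Origin: centre of the underside, z up
- dish0: closed clear dish with brown specimens in it, 60 mm across, 16 mm high, 40 g, on the white board. Origin: centre of the underside, z up
- dish1: closed clear dish with brown specimens in it, 60 mm across, 16 mm high, 40 g, on the white board. Origin: centre of the underside, z up
- plunger_top (a point): centre of the top face of the red plunger head (40 mm across, 10 mm thick, 68 mm above the bench when up; moves with it) in the middle of a fixed grey bench timer 80 x 100 x 38 mm with a black collar 52 mm across, top 46 mm above the bench
- plunger (a joint): how far the plunger is pressed, 0 (up) to 0.010 m (at its stop); springs back; about 3 N to start and 8 N at the stop
- beaker: glass beaker 68 mm across, 90 mm high; a bystander
- jar: amber jar with white cap, 60 mm across, 85 mm high; a bystander
- brush: specimen brush 150 mm long, lying on the bench; a bystander
Mind the look-alikes: they are no part of the job. What is shaped like the ice8 but turquoise is not meant.

How it is judged:
By the outcome, as a careful person would: the job done as asked, in the order asked, and still so for the second after the job is handed in, with the robot touching nothing.
Of ice0, ice1, ice2, ice3, ice4, ice5, ice6, ice7, ice8, ice9 only 8 to 10 are there at a start; the rules pass over those that are not, and their reading is None.
At some moment in a run one of scoop, plate may be knocked a few centimetres aside while the robot is not near it.
It also fails if it takes over 210 s, if anything falls off the work surface, if the arm or the gripper's body presses on something with over 40 N, if the wrist force passes 120 N, or if a joint passes its speed limit or range.

## Working session

There is one attempt and no reset: what is moved stays moved. The work goes in short steps, Python scripts to look and compute and a tool call to move; the robot and the scene stay as the last step left them, time stands still between calls to the robot, and variables do not carry over. Pictures are saved under pics/ and viewed, at most 14 in all, crops included, and the job is handed in when it is done.

Besides the shell and the picture viewer there is one more tool, called after "Emit:" as a command line: name --argument value ..., lists and objects as JSON in quotes. servo_tool: Moves the arm, as the interface text tells. Its arguments: {"type":"object","properties":{"plan":{"type":"array"},"grip_force":{"type":"number"}},"required":["plan"]}

```bash
ls; mkdir -p pics
python3 - <<'E'
from station import sense,snapshot,camera_model,manip
import cv2,numpy as np
print(sense())
for n in("scene","top"):
    cv2.imwrite(f"pics/{n}0.png",cv2.resize(snapshot(n),(800,600),interpolation=cv2.INTER_CUBIC)); m=camera_model(n);print(n,m["camera_matrix"],m["pose"])
    
print(camera_model("wrist"))
E
```

```text
pics
{'clock': 0.0, 'q': array([-1.25662921e+00,  1.24513793e-01,  1.65166417e+00, -2.59548011e-05,
        1.36752503e+00, -8.25827583e-02]), 'qvel': array([ 1.06154725e-03,  4.77414893e-04,  1.42283228e-03,  3.14412359e-05,
       -2.31862969e-04, -7.61736301e-04]), 'joint_efforts': array([ 1.85168945e-03, -4.23605883e+01, -3.65451837e+01,  7.06788271e-06,
        6.76075098e-03,  4.15673384e-06]), 'position': array([ 0.25097089, -0.59896081,  0.24405319]), 'orientation': array([ 9.80387069e-01,  1.97078871e-01, -1.34529664e-04, -1.04663366e-03]), 'force': array([ 0.2520279 ,  0.72937144, -0.35661448]), 'moment': array([ 0.01959041, -0.00975371,  0.06548377]), 'finger_force': 0.0, 'opening': 0.0853033575105384}
scene [[391.56627872   0.         278.59055219]
 [  0.         391.56627872 208.35997543]
 [  0.           0.           1.        ]] [[-0.86289727  0.34071528 -0.37325781  0.8591265 ]
 [ 0.50533289  0.57167658 -0.64639351  0.65060346]
 [-0.0068534  -0.74639064 -0.66547279  0.75148218]
 [ 0.          0.          0.          1.        ]]
top [[394.80794423   0.         276.822
[... 195 characters left out ...]
.48218529e-03 -2.58358918e-02]
 [-3.03486907e-04 -1.90424507e-01 -9.81701795e-01  1.04467884e+00]
 [ 0.00000000e+00  0.00000000e+00  0.00000000e+00  1.00000000e+00]]
{'camera_matrix': array([[319.52264171,   0.        , 281.42516334],
       [  0.        , 319.52264171, 213.10702219],
       [  0.        ,   0.        ,   1.        ]]), 'tool_from_camera': array([[-8.10881998e-04, -9.54532700e-01, -2.98105126e-01,
         7.59725420e-02],
       [ 9.99999380e-01, -5.46458289e-04, -9.70359660e-04,
        -4.52657631e-04],
       [ 7.63338010e-04, -2.98105728e-01,  9.54532552e-01,
        -1.26987537e-01],
       [ 0.00000000e+00,  0.00000000e+00,  0.00000000e+00,
         1.00000000e+00]])}
```

View pics/top0.png

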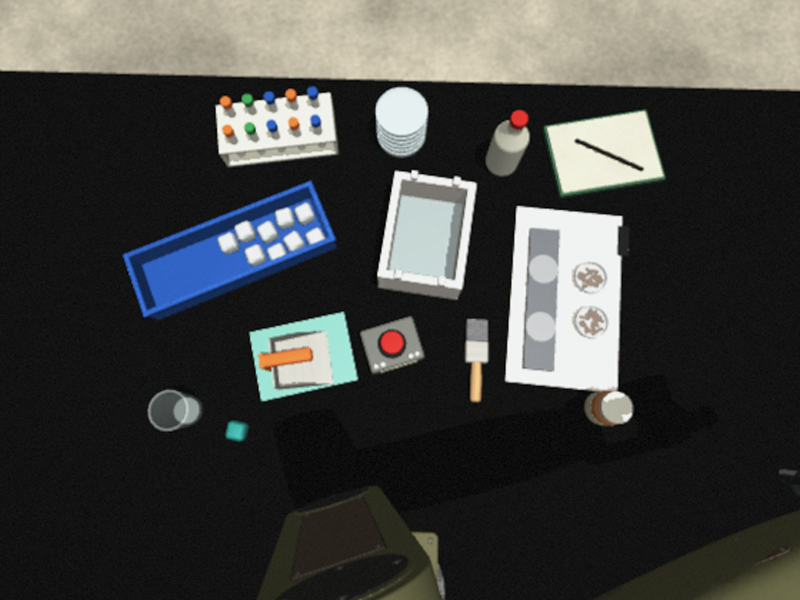

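View pics/scene0.png

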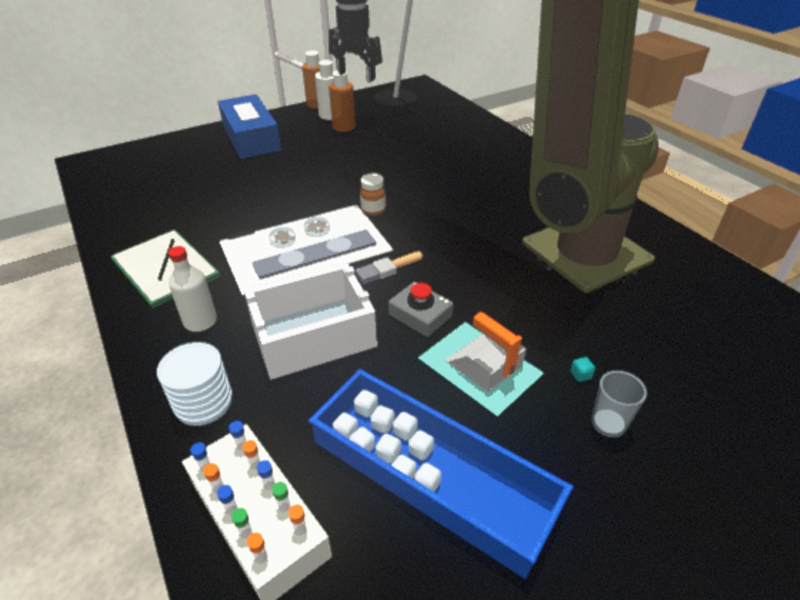

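```bash
cat > h.py <<'E'
from station import sense,snapshot,camera_model,manip
import cv2,numpy as np
from scipy.spatial.transform import Rotation as R
def wristpose():
    s=sense(); T=np.eye(4);T[:3,:3]=R.from_quat(s["orientation"]).as_matrix();T[:3,3]=s["position"]
    return T@camera_model("wrist")["tool_from_camera"]
def cam(n):
    m=camera_model(n); return m["camera_matrix"], (wristpose() if n=="wrist" else m["pose"])
def cast(K,P,uv,z):
    uv=np.atleast_2d(np.asarray(uv,float)); d=np.c_[uv,np.ones(len(uv))]@np.linalg.inv(K).T@P[:3,:3].T
    return P[:3,3]+d*((z-P[2,3])/d[:,2])[:,None]
def proj(K,P,X):
    X=np.atleast_2d(X); c=(X-P[:3,3])@P[:3,:3]; c=c@K.T; return c[:,:2]/c[:,2:]
def fit(world,model):
    """rigid 2D fit -> centre, yaw deg, residual mm"""
    w=np.asarray(world)[:,:2];m=np.asarray(model,float);wc,mc=w.mean(0),m.mean(0)
    a,b=m-mc,w-wc; th=np.arctan2((a[:,0]*b[:,1]-a[:,1]*b[:,0]).sum(),(a*b).sum())
    c,s=np.cos(th),np.sin(th);Q=np.array([[c,-s],[s,c]]);t=wc-Q@mc
    return t,np.degrees(th),1e3*np.linalg.norm(m@Q.T+t-w,axis=1)
def orient(yaw,pitch=0):
    """tool x at world yaw (deg), pointing down; pitch>0 = nose (tool x) up"""
    return R.from_euler('z',yaw,degrees=True)*R.from_euler('y',-pitch,degrees=True)*R.from_euler('x',180,degrees=True)
def plan(wps,start=None):
    """wps: list of (pos,yaw,pitch); prints final shift(cm)+turn(deg) of each leg, from the previous one"""
    s=sense(); p=np.array(s["position"]);r=R.from_quat(s["orientation"])
    if start is not None: p,r=np.array(start[0]),orient(*start[1:])
    for w in wps:
        q=np.array(w[0]);o=orient(*w[1:]); d=r.inv().apply(q-p)*100; v=(r.inv()*o).as_rotvec(degrees=True)
        print(np.round(d,2),np.round(v,1),"calls>=%.1f"%max(np.linalg.norm(d)/20.8,np.linalg.norm(v)/35.8)); p,r=q,o
def where():
    s=sense();r=R.from_quat(s["orientation"]).as_matrix()
    print("t%.1f"%s["clock"],"p",np.round(s["position"],4),"yaw %.2f"%np.degrees(np.arctan2(r[1,0],r[0,0])),"xz %.3f zdir"%r[2,0],np.round(r[:,2],3),"F",np.round(s["force"],1),"open %.4f ff %.1f"%(s["opening"],s["finger_force"]))
E
python3 - <<'E'
from h import *
K,P=cam("top"); k=0.7
f=lambda pts,z:cast(K,P,np.array(pts)*k,z)
print("pan",fit(f([(123,255),(312,182),(336,241)],.072),[(-180,61),(180,61),(180,-61)] if 0 else np.array([(-.18,.061),(.18,.061),(.18,-.061)])))
print("box",fit(f([(381,283),(396,171),(477,183),(460,292)],.09),np.array([(-.1,.075),(.1,.075),(.1,-.075),(-.1,-.075)])))
print("mat",fit(f([(249,332),(346,313),(357,380),(262,400)],.003),np.array([(-.09,.065),(.09,.065),(.09,-.065),(-.09,-.065)])))
print("plate",fit(f([(530,228),(560,230),(554,371),(523,368)],.016),np.array([(.135,.028),(.135,-.028),(-.135,-.028),(-.135,.028)])))
print("dish",f([(590,277),(590,322)],.022), "plunger",f([(392,343)],.068))
print("bar",f([(260,360),(311,354)],.094))
print("beaker jar brush",f([(170,410)],0.04),f([(610,407)],.04),f([(477,360)],0.01))
print("turq",f([(237,431)],.03),"bottle",f([(515,130)],.08),"plates",f([(402,110)],.1),"rack",f([(216,108),(332,95),(337,152),(228,163)],.05))
E
```

```text
pan (array([0.58336083, 0.27859936]), np.float64(-65.86080070721832), array([0.72285545, 0.64053386, 0.17649767]))
box (array([ 0.61847326, -0.07551981]), np.float64(-6.72917475310212), array([7.66805551, 4.33142725, 2.36312748, 6.65934176]))
mat (array([0.40041389, 0.14694827]), np.float64(-76.80917312405299), array([2.12135169, 2.46876402, 2.3310297 , 2.28429039]))
plate (array([ 0.51962988, -0.29210555]), np.float64(-3.825865937411473), array([1.82405536, 0.72260171, 1.00238376, 1.16123595]))
dish [[ 0.55991751 -0.38114902  0.022     ]
 [ 0.47494799 -0.37788868  0.022     ]] plunger [[ 0.42082566 -0.01630626  0.068     ]]
bar [[0.38289381 0.20482203 0.094     ]
 [0.39533147 0.11953248 0.094     ]]
beaker jar brush [[0.29587358 0.36901464 0.04      ]] [[ 0.32200601 -0.40091668  0.04      ]] [[ 0.40077268 -0.17233581  0.01      ]]
turq [[0.26288135 0.2516281  0.03      ]] bottle [[ 0.82178939 -0.23290286  0.08      ]] plates [[ 0.84505111 -0.0227388   0.1       ]] rack [[0.86825436 0.33555949 0.05      ]
 [0.90173006 0.11359898 0.05      ]
 [0.78362178 0.09836521 0.05      ]
 [0.75576772 0.30296743 0.05      ]]
```

```bash
cat >> h.py <<'E'
def legs(a,b,n):
    """n interpolated waypoints a->b, each (pos,yaw,pitch)"""
    A,B=[np.r_[x[0],x[1],x[2] if len(x)>2 else 0] for x in(a,b)]
    return [((A+(B-A)*i/n)[:3],*(A+(B-A)*i/n)[3:]) for i in range(1,n+1)]
E
python3 -c "
from h import *
where()
s=([.251,-.599,.245],22.7,0)
plan(legs(s,([.46,.20,.40],102,0),5),s)"
```

```text
t0.1 p [ 0.251  -0.599   0.2442] yaw 22.73 xz 0.000 zdir [-0.001  0.002 -1.   ] F [0.2 0.  0.7] open 0.0851 ff 0.0
[ 10.02 -13.13  -3.1 ] [ -0.    0.  -15.9] calls>=0.8
[13.23 -9.89 -3.1 ] [  0.    0.  -15.9] calls>=0.8
[15.43 -5.9  -3.1 ] [  0.    0.  -15.9] calls>=0.8
[16.45 -1.46 -3.1 ] [  0.    0.  -15.9] calls>=0.8
[16.23  3.09 -3.1 ] [ -0.    0.  -15.9] calls>=0.8
```

Emit:
servo_tool --plan '[2,-2.6,-0.6,0,0,-3.2,8.5,4,-5.2,-1.2,0,0,-6.4,8.5,6,-7.8,-1.9,0,0,-9.5,8.5,8,-10.5,-2.5,0,0,-12.7,8.5,10,-13.1,-3.1,0,0,-15.9,8.5]'

```text
clock: 0.52
position: [0.2927, -0.4383, 0.2758]
orientation: [0.943, 0.332, -0.0, -0.001]
force: [0.0, 0.6, 0.6]
opening: 0.0852
finger_force: 0.0
```

Emit:
servo_tool --plan '[2.6,-2,-0.6,0,0,-3.2,8.5,5.3,-4,-1.2,0,0,-6.4,8.5,7.9,-5.9,-1.9,0,0,-9.5,8.5,10.6,-7.9,-2.5,0,0,-12.7,8.5,13.2,-9.9,-3.1,0,0,-15.9,8.5]'

```text
clock: 0.93
position: [0.334, -0.2786, 0.3072]
orientation: [0.888, 0.459, 0.0, -0.0]
force: [0.7, 0.5, 0.3]
opening: 0.085
finger_force: 0.0
```

Emit:
servo_tool --plan '[3.1,-1.2,-0.6,0,0,-3.2,8.5,6.2,-2.4,-1.2,0,0,-6.4,8.5,9.2,-3.6,-1.9,0,0,-9.5,8.5,12.3,-4.7,-2.5,0,0,-12.7,8.5,15.4,-5.9,-3.1,0,0,-15.9,8.5]'

```text
clock: 1.35
position: [0.3752, -0.119, 0.3383]
orientation: [0.816, 0.578, 0.0, 0.0]
force: [0.8, 0.1, 0.2]
opening: 0.0852
finger_force: 0.0
```

Emit:
servo_tool --plan '[3.3,-0.3,-0.6,0,0,-3.2,8.5,6.6,-0.6,-1.2,0,0,-6.4,8.5,9.9,-0.9,-1.9,0,0,-9.5,8.5,13.2,-1.2,-2.5,0,0,-12.7,8.5,16.5,-1.5,-3.1,0,0,-15.9,8.5]'

```text
clock: 1.77
position: [0.4163, 0.0416, 0.3694]
orientation: [0.728, 0.685, -0.0, 0.0]
force: [0.1, -0.2, -0.1]
opening: 0.0849
finger_force: 0.0
```

Emit:
servo_tool --plan '[3.2,0.6,-0.6,0,0,-3.2,8.5,6.5,1.2,-1.2,0,0,-6.4,8.5,9.7,1.9,-1.9,0,0,-9.5,8.5,13,2.5,-2.5,0,0,-12.7,8.5,16.2,3.1,-3.1,0,0,-15.9,8.5]'

```text
clock: 2.18
position: [0.4577, 0.2014, 0.4002]
orientation: [0.626, 0.779, -0.0, -0.0]
force: [-0.3, -0.6, -0.2]
opening: 0.0852
finger_force: 0.0
```

Emit:
servo_tool --plan '[0,0,0,0,0,0,8.5,0,0,0,0,0,0,8.5,0,0,0,0,0,0,8.5,0,0,0,0,0,0,8.5,0,0,0,0,0,0,8.5]'

```text
clock: 2.6
position: [0.4576, 0.1985, 0.4]
orientation: [0.628, 0.778, -0.0, -0.0]
force: [-0.8, -0.4, 0.1]
opening: 0.0847
finger_force: 0.0
```

Run:
```python
from h import *
where(); im=snapshot("wrist"); cv2.imwrite("pics/w1raw.png",im)
K,P=cam("wrist"); np.savez("w1.npz",K=K,P=P)
cv2.imwrite("pics/w1.png",cv2.resize(im,(800,600),interpolation=cv2.INTER_CUBIC))
```

```text
t2.6 p [0.4576 0.1985 0.4   ] yaw 102.13 xz -0.000 zdir [-0. -0. -1.] F [-0.8 -0.4  0.1] open 0.0847 ff 0.0
```

View pics/w1.png

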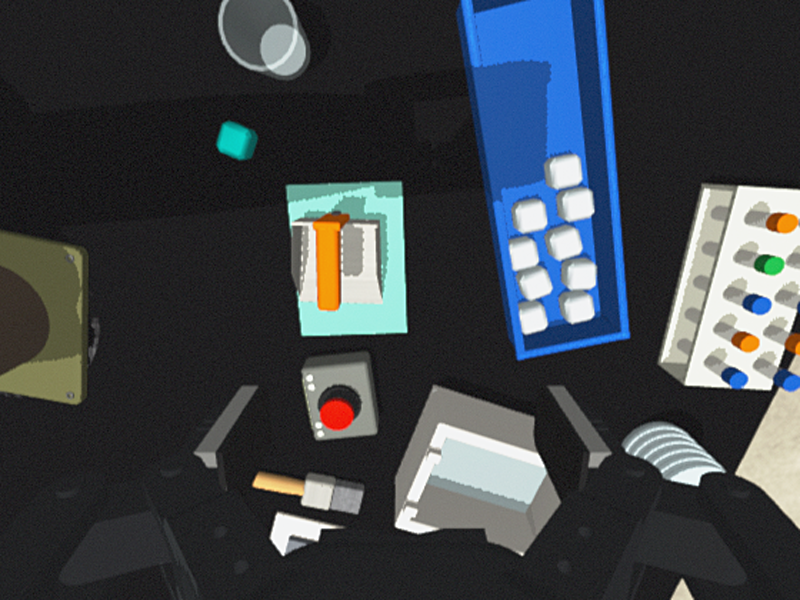

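Run:
```python
from h import *
im=cv2.imread("pics/w1raw.png")
c=im[0:270,310:460]; cv2.imwrite("pics/c1.png",cv2.resize(c,None,fx=2.2,fy=2.2,interpolation=cv2.INTER_NEAREST)[:600])
c2=im[110:250,180:320]; a=cv2.resize(c2,(590,590),interpolation=cv2.INTER_NEAREST)
b=cv2.resize(c,None,fx=2.2,fy=2.2,interpolation=cv2.INTER_NEAREST)
o=np.zeros((600,800+130,3),np.uint8)
cv2.imwrite("pics/c1.png",np.hstack([cv2.resize(c,(333,599),interpolation=cv2.INTER_NEAREST),cv2.resize(c2,(460,599),interpolation=cv2.INTER_NEAREST)]))
for v in(60,120,180,225):
    print(v,[tuple(int(q) for q in im[v,u]) for u in range(322+v//9,345+v//9,1)])
```

```text
60 [(89, 47, 21), (90, 49, 24), (87, 46, 23), (84, 43, 21), (127, 62, 17), (162, 88, 39), (163, 85, 34), (160, 81, 34), (160, 86, 40), (166, 91, 44), (160, 83, 32), (164, 88, 41), (163, 88, 39), (163, 86, 36), (160, 85, 34), (162, 89, 41), (164, 89, 37), (163, 85, 34), (159, 83, 31), (160, 82, 28), (159, 82, 29), (162, 85, 36), (162, 84, 37)]
120 [(16, 19, 20), (30, 17, 15), (73, 40, 21), (86, 42, 20), (89, 52, 29), (82, 44, 9), (104, 58, 30), (146, 75, 28), (165, 87, 40), (159, 83, 28), (162, 84, 34), (159, 84, 35), (164, 87, 37), (163, 85, 39), (159, 83, 34), (159, 83, 32), (161, 82, 34), (161, 84, 36), (162, 86, 38), (159, 83, 36), (162, 85, 38), (162, 85, 39), (160, 82, 32)]
180 [(31, 28, 33), (27, 24, 25), (32, 28, 28), (27, 28, 28), (48, 34, 32), (99, 51, 21), (102, 54, 20), (91, 47, 9), (111, 57, 26), (211, 104, 37), (233, 121, 44), (229, 121, 43), (228, 119, 42), (228, 120, 38), (227, 124, 55), (222, 167, 132), (222, 227, 227), (238, 239, 237), (245, 244, 244), (244, 244, 242), (244, 243, 242), (244, 243, 242), (244, 243, 242)]
225 [(26, 24, 20), (39, 36, 37), (33, 31, 33), (36, 34, 32), (31, 28, 28), (27, 28, 29), (36, 30, 29), (70, 34, 8), (104, 51, 25), (101, 54, 24), (111, 57, 19), (201, 100, 32), (234, 123, 47), (229, 120, 44), (226, 116, 33), (226, 114, 34), (226, 120, 61), (221, 177, 146), (224, 227, 226), (240, 240, 239), (245, 244, 244), (244, 243, 242), (244, 243, 242)]
```

View pics/c1.png

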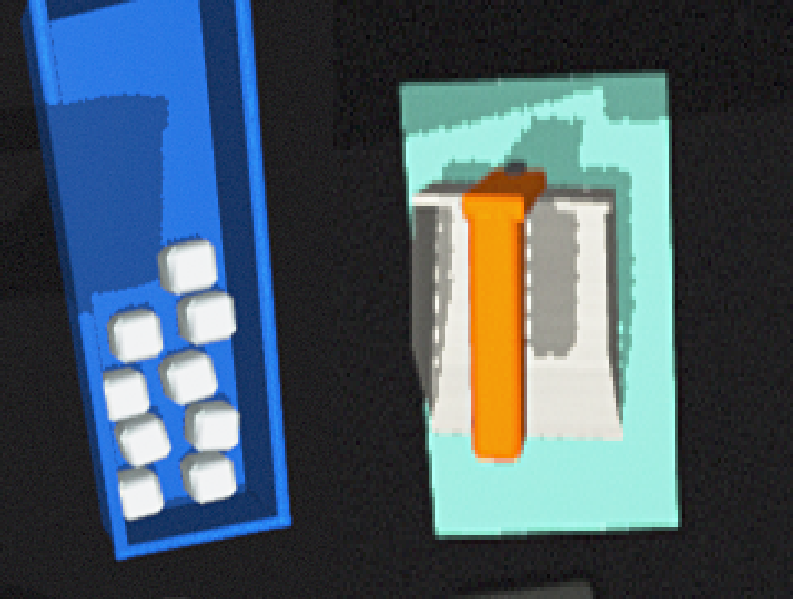

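Run:
```python
from h import *
im=cv2.imread("pics/w1raw.png").astype(int); z=np.load("w1.npz");K,P=z["K"],z["P"]
B=im[:,:,0]-im[:,:,2]
L,Rr,E=[],[],[]
for v in range(30,231,8):
    u=np.arange(390,470); m=np.where(B[v,390:470]>60)[0]; Rr.append((390+m[-1]+.5+.0,v))
    lo=int(332+(v-60)*.1545); seg=B[v,lo-12:lo+8]
    t=(seg.max()*.5+70*.5); k=np.where(seg>t)[0][0]; a,b=seg[k-1],seg[k]; L.append((lo-12+k-1+(t-a)/(b-a),v))
for u in range(368,438,5):
    m=np.where(B[200:270,u]>60)[0]; E.append((u,200+m[-1]+.5))
def line(pts):
    w=cast(K,P,pts,.072)[:,:2]; vx,vy,x,y=cv2.fitLine(w.astype(np.float32),cv2.DIST_HUBER,0,.01,.001).ravel(); 
    if vy>0: vx,vy=-vx,-vy
    r=(w-[x,y])@[-vy,vx]; return np.array([vx,vy]),np.array([x,y]),np.std(r)*1e3
for p in(L,Rr,E):
    d,c,r=line(p); print(np.degrees(np.arctan2(d[1],d[0])),c,r)
dl,cl,_=line(L);dr,cr,_=line(Rr);de,ce,_=line(E)
y=np.arctan2(*( (dl+dr)[::-1]));d=np.array([np.cos(y),np.sin(y)]);n=np.array([-d[1],d[0]])
print("yaw",np.degrees(y),"width",(cl-cr)@n, "mid n",(cl+cr)@n/2,"end",ce@d)
ctr=d*(ce@d-.18)+n*((cl+cr)@n/2);print("pan centre",ctr)
# scoop: orange bar top edges, z=.003+.100
hsv=cv2.cvtColor(im.astype(np.uint8),cv2.COLOR_BGR2HSV)
m=cv2.inRange(hsv,(5,150,130),(20,255,255)); m[:, :190]=0;m[:,320:]=0;m[:110]=0;m[250:]=0
ys,xs=np.nonzero(m);print("bar px",ys.min(),ys.max())
pts=[];W=[]
for v in range(165,212,2):
    q=np.where(m[v])[0]; pts.append(((q[0]+q[-1])/2,v));W.append(q[-1]-q[0]+1)
w=cast(K,P,pts,.103)[:,:2];vx,vy,x0,y0=cv2.fitLine(w.astype(np.float32),cv2.DIST_HUBER,0,.01,.001).ravel()
print("bar yaw",np.degrees(np.arctan2(vy,vx)),x0,y0,W)
print("bar front",cast(K,P,[(pts[-1][0],ys.max()+.5)],.103))
# cross check plunger
r=((hsv[:,:,0]<4)|(hsv[:,:,0]>176))&(hsv[:,:,1]>180)&(hsv[:,:,2]>150);ys,xs=np.nonzero(r[260:320,200:280]);print("plunger",cast(K,P,[(200+(xs.min()+xs.max())/2,260+(ys.min()+ys.max())/2)],.066))
mm=cv2.inRange(hsv,(75,60,80),(95,255,255)); mm[:120]=0;mm[245:]=0;mm[:,:190]=0;mm[:,300:]=0
c=cv2.convexHull(np.column_stack(np.nonzero(mm)[::-1]));w=cast(K,P,c[:,0],.003)[:,:2];(cx,cy),(a,b),an=cv2.minAreaRect((w*1000).astype(np.float32));print("mat",cx,cy,a,b,an)
```

```text
-65.6699 [0.52119654 0.2863327 ] 0.3700781005578707
-65.4903 [0.6617701  0.26840413] 0.3891344747224319
-155.41756 [0.66578794 0.12702473] 6.300802409301826e-06
yaw -65.58011 width -0.12058584 mid n 0.65323913 end 0.15958929
pan centre [0.58636224 0.28864726]
bar px 150 216
bar yaw -80.676094 0.39326447 0.15920472 [np.int64(17), np.int64(17), np.int64(17), np.int64(17), np.int64(16), np.int64(15), np.int64(16), np.int64(16), np.int64(16), np.int64(16), np.int64(16), np.int64(16), np.int64(16), np.int64(16), np.int64(16), np.int64(16), np.int64(16), np.int64(16), np.int64(16), np.int64(16), np.int64(16), np.int64(16), np.int64(16), np.int64(16)]
bar front [[0.39901613 0.12417261 0.103     ]]
plunger [[ 0.42537489 -0.01146816  0.066     ]]
mat 403.383056640625 151.407470703125 131.6503143310547 181.00747680664062 14.014013290405273
```

Run:
```python
from h import *
im=cv2.imread("pics/w1raw.png").astype(int); z=np.load("w1.npz");K,P=z["K"],z["P"]
B=im[:,:,0]-im[:,:,2];E=[]
for u in range(368,438,5):
    v0=int(251.5-(u-363)*.205)-5; k=[v for v in range(v0,v0+12) if B[v,u]>60]; E.append((u,k[-1]+.5))
w=cast(K,P,E,.072)[:,:2]; print(E)
y=np.radians(-65.58);d=np.array([np.cos(y),np.sin(y)]);n=np.array([-d[1],d[0]])
print(w@d, "angle",np.degrees(np.arctan2(*(w[0]-w[-1])[::-1])))
print("centre",d*(np.median(w@d)-.18)+n*.65324)
K2,P2=cam("top"); print("top px of result", proj(K2,P2,[np.r_[d*(np.median(w@d)-.18+a)+n*(.65324+b),.072] for a,b in((-.18,.061),(.18,.061),(.18,-.061))])/.7)
from h import *
plan([([.3919,.1676,.16],99.3),([.3919,.1676,.086],99.3)])
```

```text
[(368, 250.5), (373, 249.5), (378, 248.5), (383, 247.5), (388, 246.5), (393, 245.5), (398, 244.5), (403, 243.5), (408, 242.5), (413, 241.5), (418, 240.5), (423, 239.5), (428, 238.5), (433, 237.5)]
[0.15975031 0.15972825 0.15970624 0.15968428 0.15966236 0.15964048
 0.15961865 0.15959687 0.15957512 0.15955342 0.15953177 0.15951016
 0.15948859 0.15946707] angle -155.41757196750646
centre [0.58637015 0.28863192]
top px of result [[117.98577506 253.59780082]
 [305.95432879 179.99671794]
 [330.44702004 238.83961287]]
[-1.64 -7.08 24.02] [-0.   0.   2.8] calls>=1.2
[ 0.  -0.   7.4] [0. 0. 0.] calls>=0.4
```

Run:
```python
from h import *
K2,P2=cam("scene");K3,P3=cam("top")
def corners(c,yaw):
    y=np.radians(yaw);d=np.array([np.cos(y),np.sin(y)]);n=np.array([-d[1],d[0]])
    return [np.r_[c+d*a+n*b,.072] for a,b in((.18,.061),(.18,-.061),(-.18,-.061),(-.18,.061))]
for c,yw in((np.array([.58637,.28863]),-65.58),(np.array([.58336,.2786]),-65.86)):
    print("scene",np.round(proj(K2,P2,corners(c,yw))/.7,1).tolist(),"top",np.round(proj(K3,P3,corners(c,yw))/.7,1).tolist())
# fingers check: are fingertips visible now in top/scene?
cv2.imwrite("pics/t2.png",np.hstack([snapshot("top")[100:400,80:460],snapshot("scene")[60:360,60:480]]))
print(proj(K3,P3,sense()["position"]),proj(K2,P2,sense()["position"]))
```

```text
scene [[313.6, 413.9], [364.1, 363.1], [577.2, 479.1], [538.5, 554.6]] top [[306.0, 180.0], [330.4, 238.8], [139.1, 315.6], [118.0, 253.6]]
scene [[312.9, 407.8], [363.3, 358.1], [573.6, 472.9], [534.3, 546.6]] top [[311.7, 182.0], [336.0, 241.1], [144.3, 317.1], [123.4, 254.9]]
[[145.78713409 190.96973375]] [[348.40570568 131.27065252]]
```

View pics/t2.png

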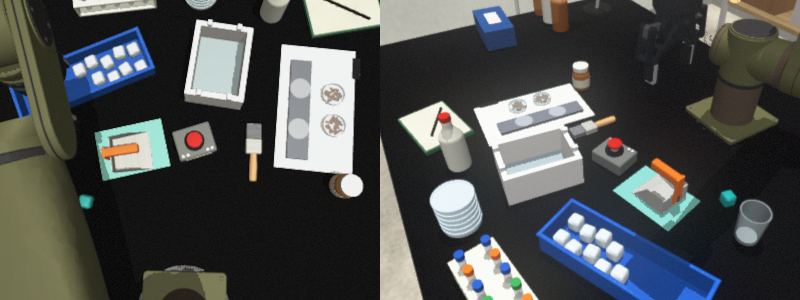

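Emit:
servo_tool --plan '[-0.4,-1.8,4,0,0,1,8.5,-0.8,-3.6,8,0,0,2,8.5,-1.2,-5.4,12,0,0,2.8,8.5,-1.6,-7.1,16,0,0,2.8,8.5,-1.6,-7.1,20,0,0,2.8,8.5]'

```text
clock: 3.17
position: [0.391, 0.1682, 0.2062]
orientation: [0.647, 0.763, 0.001, 0.001]
force: [0.4, 0.0, -0.1]
opening: 0.0852
finger_force: 0.0
```

Emit:
servo_tool --plan '[0,0,0,0,0,0,8.5,0,0,0,0,0,0,8.5,0,0,0,0,0,0,8.5,0,0,0,0,0,0,8.5,0,0,0,0,0,0,8.5]'

```text
clock: 3.58
position: [0.3947, 0.1698, 0.2112]
orientation: [0.647, 0.763, 0.003, 0.002]
force: [-0.2, 1.0, 0.5]
opening: 0.085
finger_force: 0.0
```

```bash
cat > bar.py <<'E'
from h import *
import sys
def bar(name,zt):
    where(); K,P=cam("wrist"); im=snapshot("wrist"); cv2.imwrite(f"pics/{name}.png",im)
    hsv=cv2.cvtColor(im,cv2.COLOR_BGR2HSV); m=cv2.inRange(hsv,(5,150,110),(20,255,255))
    n,l,st,_=cv2.connectedComponentsWithStats(m); i=1+st[1:,4].argmax(); m=l==i; print("bbox",st[i])
    y0,y1=st[i][1],st[i][1]+st[i][3]
    pts=[];W=[]
    for v in range(int(y0+.35*(y1-y0)),int(y1-.1*(y1-y0)),2):
        q=np.where(m[v])[0]; pts.append(((q[0]+q[-1])/2,v));W.append(int(q[-1]-q[0]+1))
    w=cast(K,P,pts,zt)[:,:2];vx,vy,a,b=cv2.fitLine(w.astype(np.float32),cv2.DIST_HUBER,0,.01,.001).ravel()
    f=cast(K,P,[(pts[-1][0],y1-.5)],zt)[0]
    print("bar yaw %.2f"%np.degrees(np.arctan2(vy,vx)),"front",f,"w",W[::6])
    s=sense();r=R.from_quat(s["orientation"]).as_matrix();print("front in tool",(f-s["position"])@r, "line pt in tool",(np.r_[a,b,zt]-s["position"])@r)
if __name__=="__main__": bar(sys.argv[1],float(sys.argv[2]))
E
python3 bar.py w2 .103
```

```text
t3.6 p [0.3947 0.1698 0.2112] yaw 99.43 xz 0.001 zdir [ 0.006  0.002 -1.   ] F [-0.2  1.   0.5] open 0.0850 ff 0.0
bbox [ 257  155   34  116 3113]
bar yaw -79.76 front [0.39770127 0.1240137  0.103     ] w [27, 26, 27, 27, 26, 26]
front in tool [-0.04570706 -0.00474942  0.1074825 ] line pt in tool [-0.00378948 -0.00494127  0.10750962]
```

View pics/w2.png

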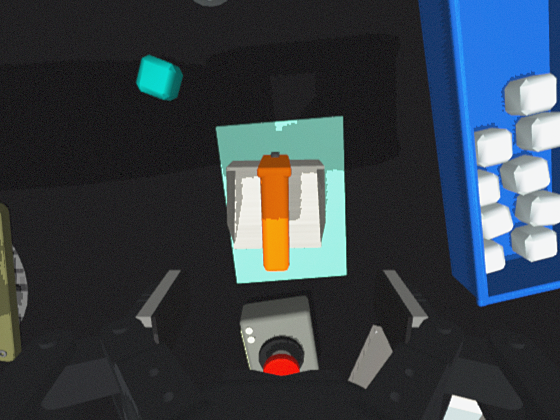

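```bash
python3 -c "
from h import *
where();print(sense()['q'])"
```

```text
t3.6 p [0.3943 0.1697 0.2105] yaw 99.44 xz 0.001 zdir [ 0.005  0.002 -1.   ] F [-0.8 -0.1  0.6] open 0.0850 ff 0.0
[ 2.81223264e-01 -3.74369284e-01  2.16017480e+00  3.41780544e-05
  1.35029298e+00  1.16537027e-01]
```

```bash
python3 -c "
from h import *
where();plan([([.3902,.1673,.125],100),([.3902,.1673,.085],100)])"
```

```text
t3.6 p [0.3943 0.1697 0.2105] yaw 99.44 xz 0.001 zdir [ 0.005  0.002 -1.   ] F [-0.8 -0.1  0.6] open 0.0850 ff 0.0
[-0.18 -0.49  8.55] [ 0.3 -0.  -0.6] calls>=0.4
[ 0. -0.  4.] [0. 0. 0.] calls>=0.2
```

Emit:
servo_tool --plan '[-0.1,-0.2,2,0,0,0,8.5,-0.2,-0.4,4,0,0,0,8.5,-0.2,-0.5,6,0,0,-0.5,8.5,-0.2,-0.5,7.5,0,0,-0.5,8.5,-0.2,-0.5,8.5,0,0,-0.5,8.5]'

```text
clock: 4.05
position: [0.388, 0.1664, 0.1218]
orientation: [0.643, 0.766, 0.0, 0.0]
force: [-1.3, -0.5, 0.5]
opening: 0.0853
finger_force: 0.0
```

Emit:
servo_tool --plan '[0,0,0,0,0,0,8.5,0,0,0,0,0,0,8.5,0,0,0,0,0,0,8.5,0,0,0,0,0,0,8.5,0,0,0,0,0,0,8.5]'

```text
clock: 4.47
position: [0.3885, 0.1666, 0.1234]
orientation: [0.643, 0.766, 0.001, 0.001]
force: [-0.7, 0.2, -0.7]
opening: 0.0854
finger_force: 0.0
```

```bash
python3 bar.py w3 .103; python3 -c "
from h import *
where();plan([([.3902,.1673,.085],100)])"
```

```text
t4.5 p [0.3885 0.1666 0.1234] yaw 99.94 xz 0.000 zdir [ 0.002  0.001 -1.   ] F [-0.7  0.2 -0.7] open 0.0854 ff 0.0
bbox [ 259  167   53  175 7107]
bar yaw -79.63 front [0.39795711 0.12390861 0.103     ] w [42, 41, 41, 40, 39, 39, 39, 38]
front in tool [-0.04363265  0.00209145  0.02018237] line pt in tool [-0.00828744  0.00185996  0.02018872]
t4.5 p [0.3883 0.1665 0.1232] yaw 99.94 xz 0.000 zdir [ 0.002  0.001 -1.   ] F [0.6 0.2 0. ] open 0.0850 ff 0.0
[0.04 0.19 3.82] [ 0.1 -0.  -0.1] calls>=0.2
```

Emit:
servo_tool --plan '[0,0.1,1,0,0,0,8.5,0,0.2,2,0,0,0,8.5,0,0.2,3,0,0,0,8.5,0,0.2,3.8,0,0,0,8.5,0,0.2,3.8,0,0,0,8.5]'

```text
clock: 4.93
position: [0.3876, 0.1661, 0.0811]
orientation: [0.643, 0.766, -0.002, -0.002]
force: [-0.7, -0.1, 0.1]
opening: 0.0853
finger_force: 0.0
```

Emit:
servo_tool --plan '[0,0,0,0,0,0,1,0,0,0,0,0,0,1,0,0,0,0,0,0,1,0,0,0,0,0,0,1,0,0,0,0,0,0,1]' --grip_force 110

```text
clock: 5.35
position: [0.39, 0.1668, 0.0847]
orientation: [0.643, 0.766, 0.0, 0.0]
force: [0.0, -0.3, 0.2]
opening: 0.025
finger_force: 0.0
```

Emit:
servo_tool --plan '[0,0,0,0,0,0,1,0,0,0,0,0,0,1,0,0,0,0,0,0,1,0,0,0,0,0,0,1,0,0,0,0,0,0,1]'

```text
clock: 5.77
position: [0.3903, 0.1668, 0.0848]
orientation: [0.643, 0.766, 0.001, 0.0]
force: [1.1, 0.1, 4.3]
opening: 0.0205
finger_force: 107.7
```

```bash
python3 -c "
from h import *
where();print(sense()['force'])"
```

```text
t5.8 p [0.3903 0.1668 0.0848] yaw 99.93 xz 0.000 zdir [ 0.001  0.    -1.   ] F [1.1 0.1 4.3] open 0.0205 ff 107.7
[1.06879307 0.05100036 4.27534237]
```

```bash
python3 -c "
from h import *
s=([.3903,.1668,.0848],99.9,0);a=([.3903,.1668,.2],99.9,0)
plan([a]+legs(a,([.5401,.3906,.2],114.4,0),2),s)"
```

```text
[  0.     0.   -11.52] [0. 0. 0.] calls>=0.6
[9.74 9.3  0.  ] [ 0.   0.  -7.2] calls>=0.6
[ 8.48 10.46  0.  ] [ 0.   0.  -7.3] calls>=0.6
```

Emit:
servo_tool --plan '[0,0,-1.5,0,0,0,1,0,0,-4,0,0,0,1,0,0,-7,0,0,0,1,0,0,-10,0,0,0,1,0,0,-11.5,0,0,0,1]'

```text
clock: 6.18
position: [0.3901, 0.1669, 0.2017]
orientation: [0.643, 0.766, 0.001, 0.001]
force: [1.7, 0.6, -2.2]
opening: 0.0207
finger_force: 108.2
```

Emit:
servo_tool --plan '[1.2,1.2,0,0,0,-1,1,3.5,3.3,0,0,0,-2.5,1,5.6,5.3,0,0,0,-4,1,7.7,7.3,0,0,0,-5.5,1,9.7,9.3,0,0,0,-7.2,1]'

```text
clock: 6.6
position: [0.464, 0.2791, 0.1973]
orientation: [0.593, 0.805, -0.001, -0.001]
force: [0.3, -0.1, -1.6]
opening: 0.0204
finger_force: 108.0
```

Emit:
servo_tool --plan '[2,2.4,0,0,0,-2,1,4,4.8,0,0,0,-3.5,1,6,7.3,0,0,0,-5,1,7.7,9.5,0,0,0,-7,1,8.5,10.5,0,0,0,-7.3,1]'

```text
clock: 7.02
position: [0.5402, 0.3924, 0.1968]
orientation: [0.54, 0.841, -0.001, -0.001]
force: [-2.0, 0.0, -1.9]
opening: 0.0205
finger_force: 108.3
```

Emit:
servo_tool --plan '[0,0,0,0,0,0,1,0,0,0,0,0,0,1,0,0,0,0,0,0,1,0,0,0,0,0,0,1,0,0,0,0,0,0,1]'

```text
clock: 7.43
position: [0.5393, 0.3896, 0.199]
orientation: [0.542, 0.841, -0.0, -0.0]
force: [-0.3, -0.4, -1.1]
opening: 0.0208
finger_force: 108.4
```

Run:
```python
from h import *
where(); K,P=cam("wrist"); im=snapshot("wrist"); cv2.imwrite("pics/w4.png",im); np.savez("w4.npz",K=K,P=P)
```

```text
t7.4 p [0.5393 0.3896 0.199 ] yaw 114.40 xz -0.000 zdir [-0. -0. -1.] F [-0.3 -0.4 -1.1] open 0.0208 ff 108.4
```

View pics/w4.png

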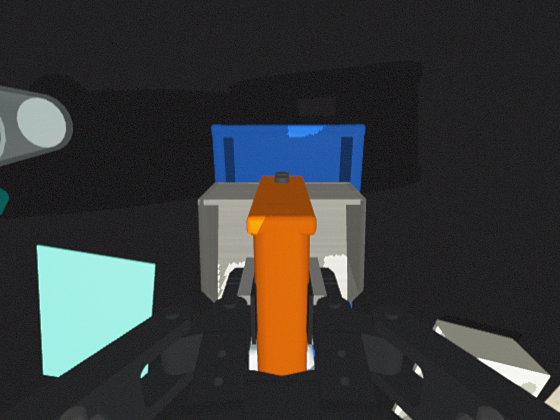

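Run:
```python
from h import *
im=cv2.imread("pics/w4.png").astype(int); z=np.load("w4.npz");K,P=z["K"],z["P"]
B=im[:,:,0]-im[:,:,2]; L=[];Q=[];T=[]
for v in range(132,180,3):
    m=np.where(B[v,150:420]>35)[0]; L.append((150+m[0]-.5,v));Q.append((150+m[-1]+.5,v))
for u in range(220,360,10):
    m=np.where(B[100:180,u]>35)[0]; T.append((u,100+m[0]-.5))
s=sense();Rt=R.from_quat(s["orientation"]).as_matrix()
f=lambda p:(cast(K,P,p,.072)-s["position"])@Rt
l,q,t=f(L),f(Q),f(T)
for a in(l,q): 
    k=np.polyfit(a[:,0],a[:,1],1); print("slope deg",np.degrees(np.arctan(k[0])),"y at x=.1",np.polyval(k,.1),a[[0,-1]])
print("end x",t[:,0].mean(),np.degrees(np.arctan(np.polyfit(t[:,1],t[:,0],1)[0])))
y=np.radians(-65.58);d=np.array([np.cos(y),np.sin(y)]);n=np.array([-d[1],d[0]]);c=np.array([.58637,.28863])
w=cast(K,P,T,.072)[:,:2];print("end in earlier pan frame",((w-c)@d).mean(),"expect -.18; lateral mid",((cast(K,P,L,.072)[:,:2]-c)@n).mean(),((cast(K,P,Q,.072)[:,:2]-c)@n).mean())
# scoop back top corners: sides
g=im.sum(2); print([int(x) for x in g[205,190:215]],[int(x) for x in g[205,355:375]])
```

```text
slope deg -0.39545275445788247 y at x=.1 -0.05514513013236527 [[ 0.06305764 -0.05514976  0.12721556]
 [ 0.02792398 -0.05427648  0.12721628]]
slope deg -0.24137472569777887 y at x=.1 0.06332181382858003 [[0.06296919 0.06366315 0.12719469]
 [0.02785231 0.06393498 0.12719552]]
end x 0.06922631396394861 0.1988711604954815
end in earlier pan frame -0.18065431493698836 expect -.18; lateral mid -0.055747740491277696 0.06257352517836325
[90, 104, 114, 88, 116, 105, 84, 124, 249, 293, 292, 286, 286, 311, 377, 370, 367, 362, 364, 361, 358, 367, 371, 358, 361] [261, 277, 278, 279, 280, 271, 280, 289, 295, 303, 306, 109, 89, 100, 95, 98, 103, 103, 92, 84]
```

Emit:
servo_tool --plan '[0,0.4,2,0,0,0,1,0,0.4,4,0,0,0,1,0,0.4,6,0,0,0,1,0,0.4,7.5,0,0,0,1,0,0.4,8.5,0,0,0,1]'

```text
clock: 7.9
position: [0.5424, 0.3912, 0.1119]
orientation: [0.542, 0.841, -0.001, -0.001]
force: [1.0, 0.4, -2.4]
opening: 0.0203
finger_force: 108.3
```

Emit:
servo_tool --plan '[0,0,1,0,0,0,1,0,0,2,0,0,0,1,0,0,2.4,0,0,0,1,0,0,2.4,0,0,0,1,0,0,2.4,0,0,0,1]'

```text
clock: 8.32
position: [0.5437, 0.3922, 0.0905]
orientation: [0.541, 0.841, 0.0, 0.0]
force: [0.0, 0.1, -2.1]
opening: 0.0206
finger_force: 108.3
```

Emit:
servo_tool --plan '[0,0,0,0,0,0,1,0,0,0,0,0,0,1,0,0,0,0,0,0,1,0,0,0,0,0,0,1,0,0,0,0,0,0,1]'

```text
clock: 8.73
position: [0.5436, 0.3922, 0.0905]
orientation: [0.541, 0.841, 0.0, 0.0]
force: [0.4, 0.4, -2.3]
opening: 0.0208
finger_force: 108.3
```

```bash
python3 -c "
from h import *
where();cv2.imwrite('pics/w5.png',snapshot('wrist'))"
```

```text
t8.7 p [0.5436 0.3922 0.0905] yaw 114.43 xz 0.000 zdir [ 0.  0. -1.] F [ 0.4  0.4 -2.3] open 0.0208 ff 108.3
```

View pics/w5.png

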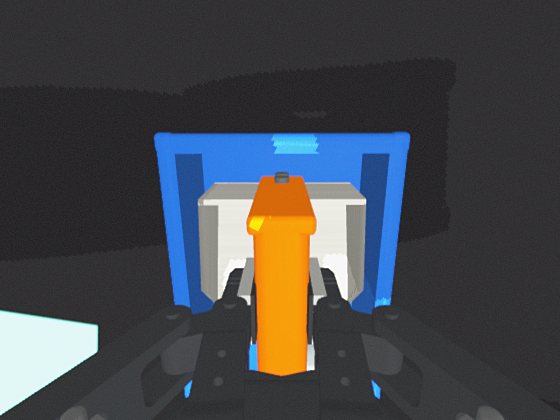

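Emit:
servo_tool --plan '[0,0,0.05,0,0.4,0,1,0,0,0.1,0,0.8,0,1,0,0,0.15,0,1,0,1,0,0,0.2,0,1,0,1,0,0,0.2,0,1,0,1]'

```text
clock: 9.2
position: [0.5436, 0.3921, 0.0887]
orientation: [0.542, 0.841, 0.005, -0.007]
force: [-1.6, 0.5, 1.1]
opening: 0.0207
finger_force: 108.9
```

Emit:
servo_tool --plan '[0,0,0.05,0,0,0,1,0,0,0.1,0,0,0,1,0,0,0.1,0,0,0,1,0,0,0.1,0,0,0,1,0,0,0.1,0,0,0,1]'

```text
clock: 9.62
position: [0.5435, 0.3925, 0.0884]
orientation: [0.541, 0.841, 0.005, -0.007]
force: [-2.7, -0.3, 4.9]
opening: 0.0207
finger_force: 109.6
```

Emit:
servo_tool --plan '[-1,0,0,0,0,0,1,-2,0,-0.03,0,0,0,1,-3,0,-0.05,0,0,0,1,-4,0,-0.07,0,0,0,1,-5,0,-0.09,0,0,0,1]'

```text
clock: 10.03
position: [0.5653, 0.3476, 0.0891]
orientation: [0.542, 0.841, 0.007, -0.007]
force: [-1.2, 5.3, 6.1]
opening: 0.0209
finger_force: 109.6
```

Emit:
servo_tool --plan '[-1,0,-0.02,0,0,0,1,-2,0,-0.03,0,0,0,1,-3,0,-0.05,0,0,0,1,-4,0,-0.07,0,0,0,1,-5,0,-0.09,0,0,0,1]'

```text
clock: 10.45
position: [0.586, 0.3021, 0.0891]
orientation: [0.542, 0.841, 0.007, -0.007]
force: [-1.1, 4.8, 5.2]
opening: 0.0209
finger_force: 109.6
```

```bash
python3 -c "
from h import *
where();cv2.imwrite('pics/s6.png',np.hstack([snapshot('scene')[150:420,180:450],snapshot('top')[100:370,70:300]]))"
```

```text
t10.4 p [0.586  0.3021 0.0891] yaw 114.40 xz 0.020 zdir [-0.005  0.02  -1.   ] F [-1.1  4.8  5.2] open 0.0209 ff 109.6
```

View pics/s6.png

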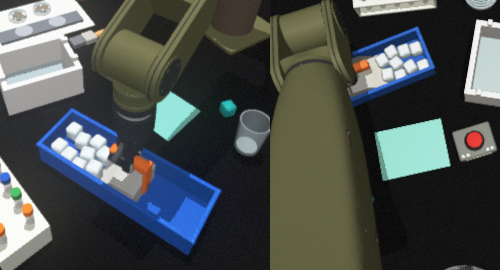

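Emit:
servo_tool --plan '[-0.6,0,-0.01,0,0,0,1,-1.2,0,-0.02,0,0,0,1,-1.8,0,-0.03,0,0,0,1,-2.4,0,-0.04,0,0,0,1,-3,0,-0.05,0,0,0,1]'

```text
clock: 10.97
position: [0.5979, 0.2755, 0.089]
orientation: [0.541, 0.841, 0.007, -0.007]
force: [-1.9, 6.8, 8.0]
opening: 0.0205
finger_force: 109.6
```

Emit:
servo_tool --plan '[-0.4,0,-0.01,0,0,0,1,-0.8,0,-0.01,0,0,0,1,-1.2,0,-0.02,0,0,0,1,-1.6,0,-0.03,0,0,0,1,-2,0,-0.03,0,0,0,1]'

```text
clock: 11.38
position: [0.606, 0.2582, 0.0893]
orientation: [0.542, 0.841, 0.007, -0.008]
force: [-2.4, 10.0, 8.5]
opening: 0.0204
finger_force: 110.0
```

Emit:
servo_tool --plan '[-0.4,0,-0.01,0,0,0,1,-0.8,0,-0.01,0,0,0,1,-1.2,0,-0.02,0,0,0,1,-1.6,0,-0.03,0,0,0,1,-2,0,-0.03,0,0,0,1]'

```text
clock: 11.8
position: [0.6143, 0.24, 0.0892]
orientation: [0.542, 0.841, 0.007, -0.008]
force: [-1.2, 5.5, 4.9]
opening: 0.0206
finger_force: 109.3
```

Emit:
servo_tool --plan '[-0.4,0,-0.01,0,0,0,1,-0.8,0,-0.01,0,0,0,1,-1.2,0,-0.02,0,0,0,1,-1.6,0,-0.03,0,0,0,1,-2,0,-0.03,0,0,0,1]'

```text
clock: 12.22
position: [0.6226, 0.222, 0.0893]
orientation: [0.542, 0.841, 0.008, -0.008]
force: [-4.0, 11.2, 11.3]
opening: 0.0205
finger_force: 110.2
```

Emit:
servo_tool --plan '[-0.2,0,0,0,0,0,1,-0.4,0,-0.01,0,0,0,1,-0.6,0,-0.01,0,0,0,1,-0.8,0,-0.01,0,0,0,1,-1,0,-0.02,0,0,0,1]'

```text
clock: 12.63
position: [0.6255, 0.2168, 0.0904]
orientation: [0.543, 0.84, 0.01, -0.012]
force: [-9.6, 24.2, 15.5]
opening: 0.0207
finger_force: 110.8
```

```bash
python3 -c "
from h import *
where();a=snapshot('scene')[240:340,200:320];cv2.imwrite('pics/s7.png',cv2.resize(a,None,fx=4,fy=4,interpolation=cv2.INTER_CUBIC))"
```

```text
t12.6 p [0.6255 0.2168 0.0904] yaw 114.27 xz 0.031 zdir [-0.008  0.03  -1.   ] F [-9.6 24.2 15.5] open 0.0207 ff 110.8
```

View pics/s7.png

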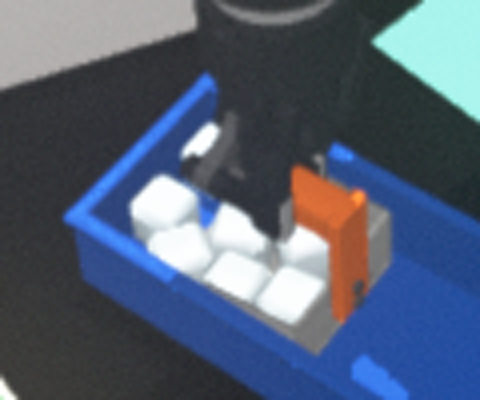

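Emit:
servo_tool --plan '[0.2,0,-0.08,0,-1.4,0,1,0.4,0,-0.16,0,-2.8,0,1,0.6,0,-0.24,0,-4.2,0,1,0.8,0,-0.32,0,-5.6,0,1,1,0,-0.4,0,-7,0,1]'

```text
clock: 13.1
position: [0.62, 0.223, 0.09]
orientation: [0.542, 0.839, -0.026, 0.041]
force: [-3.4, 11.6, 0.1]
opening: 0.0205
finger_force: 108.7
```

Emit:
servo_tool --plan '[0.2,0,-0.1,0,-1.6,0,1,0.4,0,-0.2,0,-3.2,0,1,0.6,0,-0.3,0,-4.8,0,1,0.8,0,-0.4,0,-6.4,0,1,1,0,-0.5,0,-8,0,1]'

```text
clock: 13.52
position: [0.6153, 0.2316, 0.0928]
orientation: [0.538, 0.834, -0.065, 0.099]
force: [-3.4, 9.4, -2.9]
opening: 0.0207
finger_force: 108.6
```

```bash
python3 -c "
from h import *
where();s=sense()
plan([(s['position']+[-.0,.0,.1],114.4,-14)])
a=snapshot('scene')[230:350,190:330];cv2.imwrite('pics/s8.png',cv2.resize(a,None,fx=4,fy=4,interpolation=cv2.INTER_CUBIC))"
```

```text
t13.5 p [0.6153 0.2316 0.0928] yaw 114.38 xz -0.236 zdir [ 0.096 -0.215 -0.972] F [-3.4  9.4 -2.9] open 0.0207 ff 108.6
[-2.36 -0.01 -9.72] [-0.1 -0.4 -0. ] calls>=0.5
```

View pics/s8.png

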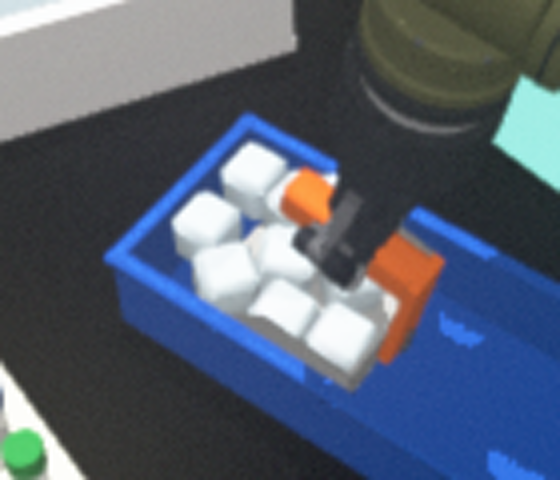

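Emit:
servo_tool --plan '[-0.1,0,-0.5,0,0,0,1,-0.3,0,-1.3,0,0,0,1,-0.6,0,-2.4,0,0,0,1,-0.9,0,-3.6,0,0,0,1,-1.2,0,-4.9,0,0,0,1]'

```text
clock: 13.98
position: [0.6153, 0.2286, 0.1423]
orientation: [0.537, 0.835, -0.068, 0.1]
force: [0.0, 0.3, -4.4]
opening: 0.0208
finger_force: 108.2
```

Emit:
servo_tool --plan '[-0.3,0,-1.2,0,0,0,1,-0.6,0,-2.4,0,0,0,1,-0.9,0,-3.6,0,0,0,1,-1.3,0,-5.5,0,0,0,1,-1.6,0,-6.5,0,0,0,1]'

```text
clock: 14.4
position: [0.6183, 0.2289, 0.2153]
orientation: [0.538, 0.834, -0.065, 0.103]
force: [0.8, 1.2, -4.0]
opening: 0.0205
finger_force: 108.2
```

Emit:
servo_tool --plan '[0,0,0,0,0,0,1,0,0,0,0,0,0,1,0,0,0,0,0,0,1,0,0,0,0,0,0,1,0,0,0,0,0,0,1]'

```text
clock: 14.82
position: [0.6169, 0.2286, 0.2108]
orientation: [0.537, 0.835, -0.067, 0.102]
force: [-0.8, -0.4, -4.7]
opening: 0.0206
finger_force: 108.2
```

Run:
```python
from h import *
where(); im=snapshot("scene"); cv2.imwrite("pics/s9.png",im)
b=cv2.inRange(im,(190,190,190),(255,255,255)); b[:, :150]=0
n,l,st,c=cv2.connectedComponentsWithStats(b)
for i in range(1,n):
    if st[i,4]>20: print(st[i],np.round(c[i]))
```

```text
t14.8 p [0.6169 0.2286 0.2108] yaw 114.47 xz -0.242 zdir [ 0.098 -0.221 -0.97 ] F [-0.8 -0.4 -4.7] open 0.0206 ff 108.2
[ 150    0   41   67 1513] [165.  35.]
[191   0  34  39 698] [209.  15.]
[342   0  26  25 377] [353.  10.]
[178   9   8  10  24] [182.  14.]
[197  29   6  12  34] [199.  33.]
[203  40   9   6  32] [207.  43.]
[223  41  11   5  35] [227.  43.]
[221  47  23   9  75] [233.  51.]
[164  72  17  12 139] [172.  78.]
[253 122  15   8  96] [260. 125.]
[ 154  144  120   65 3234] [210. 174.]
[261 181  15  10  89] [268. 185.]
[243 192  15  16  99] [250. 200.]
[174 211  11  18 114] [179. 220.]
[181 210  81  31 819] [218. 225.]
[233 235  34  42 588] [251. 259.]
[150 244   4  18  53] [151. 252.]
[263 260  23  25 262] [274. 273.]
[150 264  10  21  27] [156. 276.]
[237 284  15  13 138] [244. 290.]
[ 150  298   79  114 3381] [182. 358.]
```

```bash
cat >> h.py <<'E'
LIP=np.array([-.0636,0,.0818])
BOX=np.array([.624,-.068]);BY=-6.7
def bxy(x,y):
    c,s=np.cos(np.radians(BY)),np.sin(np.radians(BY)); return BOX+np.array([c*x-s*y,s*x+c*y])
def lipwp(xy,z,yaw,pitch):
    return (np.r_[xy,z]-orient(yaw,pitch).apply(LIP),yaw,pitch)
E
python3 - <<'E'
from h import *
s=(sense()["position"],114.4,-14)
w1=lipwp(bxy(0,20e-3),.19,83.3,-14); w2=lipwp(bxy(0,.018),.12,83.3,6); w3=lipwp(bxy(0,.015),.085,83.3,30);w4=lipwp(bxy(0,.015),.08,83.3,50)
for w in(w1,w2,w3,w4): print(np.round(w[0],3))
plan(legs(s,w1,3)+[w2,w3,w4],s)
E
```

```text
[0.636 0.033 0.254]
[0.632 0.004 0.208]
[ 0.627 -0.039  0.188]
[ 0.623 -0.075  0.181]
[-6.37 -2.13  0.11] [ 2.5 -0.  10.1] calls>=0.3
[-6.64 -0.97  0.18] [ 2.5  0.  10.1] calls>=0.3
[-6.71  0.21  0.2 ] [ 2.5 -0.  10.1] calls>=0.3
[-1.68  0.    5.16] [-0. 20.  0.] calls>=0.6
[-4.54 -0.    1.57] [ 0. 24.  0.] calls>=0.7
[-3.43 -0.   -1.25] [ 0. 20.  0.] calls>=0.6
```

Emit:
servo_tool --plan '[-0.6,-0.2,0,0.3,0,1,1,-1.7,-0.6,0,0.7,0,2.7,1,-3.2,-1.1,0,1.2,0,5,1,-4.8,-1.6,0.1,1.8,0,7.5,1,-6.4,-2.1,0.1,2.5,0,10.1,1]'

```text
clock: 15.28
position: [0.6244, 0.1614, 0.2276]
orientation: [0.613, 0.781, -0.075, 0.096]
force: [-0.0, -0.8, -4.5]
opening: 0.0202
finger_force: 108.2
```

Emit:
servo_tool --plan '[-1.3,-0.2,0,0.5,0,2,1,-2.6,-0.4,0,1,0,4,1,-3.9,-0.6,0.1,1.5,0,6,1,-5.2,-0.8,0.1,2,0,8,1,-6.6,-1,0.2,2.5,0,10.1,1]'

```text
clock: 15.7
position: [0.6302, 0.0972, 0.2414]
orientation: [0.681, 0.722, -0.083, 0.089]
force: [0.6, 1.0, -3.9]
opening: 0.0208
finger_force: 108.2
```

Emit:
servo_tool --plan '[-1.5,0,0,0.6,0,2.3,1,-3,0,0,1.2,0,4.6,1,-4.5,0.1,0.1,1.7,0,6.9,1,-5.8,0.2,0.2,2.2,0,9,1,-6.7,0.2,0.2,2.5,0,10.1,1]'

```text
clock: 16.12
position: [0.6367, 0.0313, 0.2556]
orientation: [0.744, 0.658, -0.091, 0.081]
force: [-0.7, -0.3, -4.3]
opening: 0.0206
finger_force: 108.2
```

Run:
```python
from h import *
where(); K,P=cam("wrist"); im=snapshot("wrist"); s=sense(); np.savez("w10.npz",K=K,P=P)
cv2.imwrite("pics/w10.png",np.hstack([im[:,60:],snapshot("scene")[60:480,150:440][:420]])[:, :790] if 0 else im)
sc=snapshot("scene")[100:340,150:400]; 
cv2.imwrite("pics/m10.png",np.hstack([cv2.resize(im,(430,322)),cv2.resize(sc,(335,322))]))
```

```text
t16.1 p [0.6367 0.0313 0.2556] yaw 82.97 xz -0.242 zdir [-0.028 -0.24  -0.97 ] F [-0.7 -0.3 -4.3] open 0.0206 ff 108.2
```

View pics/m10.png

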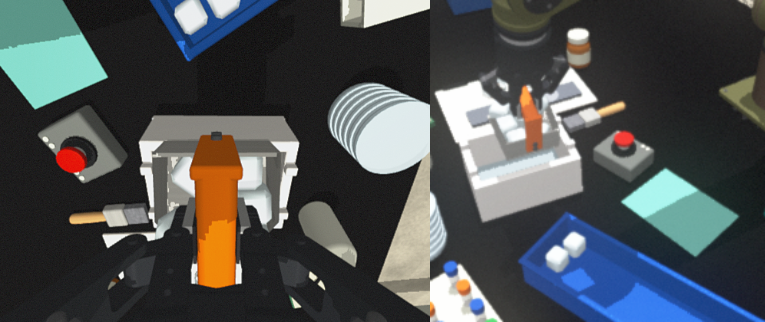

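Run:
```python
from h import *
im=cv2.imread("pics/w10.png"); g=im.min(2).astype(int); z=np.load("w10.npz");K,P=z["K"],z["P"]
for v in(160,175,190,205): print(v,"L",g[v,178:215].tolist(),"R",g[v,365:400].tolist())
print("col 230",g[140:200:2,230].tolist(),"col 350",g[140:200:2,350].tolist())
```

```text
160 L [18, 27, 23, 30, 22, 29, 29, 26, 26, 20, 25, 19, 28, 26, 32, 32, 28, 82, 128, 131, 130, 128, 123, 128, 126, 129, 124, 124, 128, 126, 128, 128, 129, 127, 128, 130, 125] R [130, 124, 127, 126, 127, 128, 134, 126, 80, 26, 22, 23, 26, 29, 29, 22, 18, 29, 32, 24, 27, 28, 26, 22, 27, 28, 24, 28, 27, 32, 20, 28, 22, 28, 26]
175 L [26, 28, 26, 23, 28, 23, 24, 36, 83, 130, 132, 131, 129, 127, 130, 127, 128, 124, 129, 126, 130, 128, 129, 126, 132, 128, 130, 131, 129, 130, 130, 129, 129, 125, 129, 125, 128] R [129, 129, 129, 128, 128, 129, 128, 128, 129, 128, 131, 131, 130, 127, 128, 131, 133, 130, 65, 25, 23, 24, 25, 28, 30, 31, 22, 28, 31, 34, 21, 26, 24, 20, 40]
190 L [27, 20, 28, 106, 245, 243, 239, 239, 239, 239, 238, 238, 239, 239, 238, 239, 239, 239, 239, 238, 238, 238, 239, 239, 238, 240, 242, 244, 234, 160, 91, 77, 81, 82, 89, 87, 89] R [238, 239, 239, 238, 238, 238, 238, 239, 238, 238, 239, 239, 239, 239, 238, 238, 239, 238, 239, 238, 238, 239, 246, 249, 84, 7, 17, 25, 22, 32, 27, 13, 21, 28, 28]
205 L [26, 25, 30, 22, 15, 49, 142, 243, 241, 239, 239, 239, 238, 238, 238, 239, 239, 239, 239, 224, 129, 124, 129, 130, 130, 131, 110, 109, 108, 112, 109, 106, 89, 88, 90, 91, 92] R [88, 106, 114, 110, 99, 111, 158, 222, 233, 239, 238, 239, 239, 239, 238, 239, 239, 239, 239, 244, 231, 75, 13, 30, 28, 24, 20, 22, 23, 27, 23, 20, 22, 28, 24]
col 230 [23, 23, 26, 26, 12, 74, 131, 128, 128, 128, 127, 128, 129, 125, 129, 127, 126, 128, 130, 131, 129, 112, 87, 83, 90, 85, 90, 86, 88, 85] col 350 [28, 10, 16, 11, 22, 29, 134, 127, 128, 130, 129, 131, 127, 128, 126, 126, 129, 130, 127, 129, 131, 120, 88, 82, 86, 86, 88, 87, 90, 98]
```

Run:
```python
from h import *
im=cv2.imread("pics/w10.png"); g=im.min(2).astype(int); z=np.load("w10.npz");K,P=z["K"],z["P"]
def vtop(u):
    c=g[165:200,u]; k=np.where(c>185)[0][0]; return 165+k-.5
T=[(u,vtop(u)) for u in (184,190,196,202,368,374,380,386)]; print(T)
w=cast(K,P,T,.09)[:,:2]; a=np.degrees(np.arctan2(*(w[-3:].mean(0)-w[:3].mean(0))[::-1]));print("rim yaw",a)
Lc,Rc=cast(K,P,[(181.2,190),(388.7,190)],.09)[:,:2]; print(Lc,Rc,np.linalg.norm(Lc-Rc))
y=np.radians(a);ex=np.array([np.cos(y),np.sin(y)]);ey=np.array([-ex[1],ex[0]])
ctr=ex*((Lc+Rc)@ex/2)+ey*((w@ey).mean()-.075);print("box",ctr)
B=cast(K,P,[(230,150.5),(350,151.5)],0)[:,:2];print("bottom edge y-based centre",ey@B.mean(0)-.075,"vs",ey@ctr)
r=cv2.inRange(cv2.cvtColor(im,cv2.COLOR_BGR2HSV),(0,170,120),(4,255,255))
n,l,st,c=cv2.connectedComponentsWithStats(r);i=1+st[1:,4].argmax();print("plunger",st[i],cast(K,P,[(st[i][0]+st[i][2]/2,st[i][1]+st[i][3]/2)],.066))
```

```text
[(184, np.float64(183.5)), (190, np.float64(183.5)), (196, np.float64(183.5)), (202, np.float64(183.5)), (368, np.float64(184.5)), (374, np.float64(184.5)), (380, np.float64(184.5)), (386, np.float64(184.5))]
rim yaw -7.409613542330805
[0.5378308  0.00984099] [ 0.73319006 -0.01440904] 0.1968585979631743
box [ 0.62665226 -0.07039871]
bottom edge y-based centre 0.010172610802153259 vs 0.011003475240688159
plunger [ 73 193  39  33 920] [[ 0.42707852 -0.01239946  0.066     ]]
```

```bash
sed -i 's/^BOX=.*/BOX=np.array([.6267,-.0704]);BY=-7.1/' h.py
python3 - <<'E'
from h import *
w2=lipwp(bxy(0,.022),.125,83,6); w3=lipwp(bxy(0,.018),.09,83,30);w4=lipwp(bxy(0,.015),.08,83,50)
where();plan([w2,w3,w4])
E
```

```text
t16.2 p [0.6367 0.0315 0.2558] yaw 83.03 xz -0.242 zdir [-0.028 -0.24  -0.97 ] F [-0.3  0.5 -4.5] open 0.0207 ff 108.2
[-1.46  0.24  4.78] [ 0.1 20.   0.1] calls>=0.6
[-4.64 -0.    1.56] [ 0. 24. -0.] calls>=0.7
[-3.94 -0.   -0.97] [-0. 20.  0.] calls>=0.6
```

Emit:
servo_tool --plan '[-0.3,0,1,0,4,0,1,-0.6,0.1,2,0,8,0,1,-0.9,0.1,3,0,12,0,1,-1.2,0.2,4,0,16,0,1,-1.5,0.2,4.8,0,20,0,1]'

```text
clock: 16.63
position: [0.635, 0.0073, 0.2118]
orientation: [0.746, 0.664, 0.04, -0.036]
force: [-1.0, -0.1, -3.7]
opening: 0.0207
finger_force: 108.2
```

Emit:
servo_tool --plan '[-0.5,0,0.3,0,2.5,0,1,-1,0,0.5,0,5,0,1,-1.5,0,0.8,0,7.5,0,1,-2,0,0.9,0,10,0,1,-2.4,0,1,0,12,0,1]'

```text
clock: 17.05
position: [0.6323, -0.0159, 0.1996]
orientation: [0.738, 0.656, 0.117, -0.104]
force: [0.3, 0.3, -4.4]
opening: 0.0206
finger_force: 108.8
```

Emit:
servo_tool --plan '[-0.5,0,0.2,0,2.5,0,1,-1,0,0.2,0,5,0,1,-1.5,0,0.2,0,7.5,0,1,-2,0,0.2,0,10,0,1,-2.4,0,0.1,0,12,0,1]'

```text
clock: 17.47
position: [0.6299, -0.0383, 0.1914]
orientation: [0.722, 0.642, 0.194, -0.172]
force: [-0.4, -0.6, -2.5]
opening: 0.0204
finger_force: 109.0
```

Emit:
servo_tool --plan '[-0.8,0,-0.2,0,4,0,1,-1.6,0,-0.4,0,8,0,1,-2.4,0,-0.6,0,12,0,1,-3.2,0,-0.8,0,16,0,1,-3.9,0,-1,0,20,0,1]'

```text
clock: 17.88
position: [0.6257, -0.0772, 0.1812]
orientation: [0.677, 0.602, 0.317, -0.28]
force: [1.1, 0.9, -2.2]
opening: 0.0202
finger_force: 109.0
```

Emit:
servo_tool --plan '[0,0,0,0,0,0,1,0,0,0,0,0,0,1,0,0,0,0,0,0,1,0,0,0,0,0,0,1,0,0,0,0,0,0,1]'

```text
clock: 18.3
position: [0.6258, -0.0757, 0.1818]
orientation: [0.677, 0.603, 0.316, -0.28]
force: [0.3, 0.6, -1.3]
opening: 0.0206
finger_force: 109.0
```

Run:
```python
from h import *
where(); im=snapshot("scene"); cv2.imwrite("pics/s11.png",im)
s=sense();w=lipwp(bxy(0,.025),.2,83,20); plan([w,(np.array([.6225,.11,.235]),100,0)])
```

```text
t18.3 p [ 0.6258 -0.0757  0.1818] yaw 83.50 xz 0.765 zdir [ 0.091  0.76  -0.644] F [ 0.3  0.6 -1.3] open 0.0206 ff 109.0
[12.96  0.1  -2.76] [ -0.1 -29.9   0.3] calls>=0.8
[ 9.27 -2.62 10.14] [  3.  -19.9 -16.8] calls>=0.7
```

Run:
```python
from h import *
K,P=cam("scene"); im=cv2.imread("pics/s11.png")
C=np.array([.5895,.2900]);d=np.array([.4134,-.9106]);n=np.array([.9106,.4134])
w=cast(K,P,[(244.8,292.5),(256.7,281)],.035)[:,:2]; print([(round((x-C)@d,3),round((x-C)@n,3)) for x in w])
g=cv2.inRange(im,(200,200,200),(255,255,255));g[:240]=0;g[:,:225]=0;g[:,300:]=0
nn,l,st,c=cv2.connectedComponentsWithStats(g);print(st[1:],c[1:])
t=np.r_[C+d*(-.09),.2]; print(t)
w=lipwp(bxy(0,.025),.2,83.5,20)
a=(t,114.4,0);plan([w]+legs(w,a,3)+[(np.r_[t[:2],.11],114.4,0),(np.r_[t[:2],.0905],114.4,0)])
```

```text
[(np.float64(0.151), np.float64(0.013)), (np.float64(0.148), np.float64(-0.028))]
[[250 273  15  13 125]
 [237 284  16  13 140]
 [225 370   4   9  25]] [[256.896      279.24      ]
 [244.03571429 289.78571429]
 [226.12       374.24      ]]
[0.552294 0.371954 0.2     ]
[12.96  0.07 -2.76] [  0.2 -29.9  -0.1] calls>=0.8
[10.6  -4.14  7.36] [ 3.  -6.6 -9.9] calls>=0.7
[11.91 -1.84  6.2 ] [  1.8  -6.6 -10.1] calls>=0.7
[12.67  0.51  4.79] [  0.6  -6.6 -10.3] calls>=0.7
[ 0. -0.  9.] [0. 0. 0.] calls>=0.4
[ 0.   -0.    1.95] [0. 0. 0.] calls>=0.1
```

Emit:
servo_tool --plan '[2.5,0,-0.5,0,-6,0,1,5.2,0,-1.1,0,-12,0,1,7.8,0,-1.7,0,-18,0,1,10.4,0,-2.2,0,-24,0,1,13,0.1,-2.8,0,-29.9,0,1]'

```text
clock: 18.77
position: [0.6333, -0.014, 0.3011]
orientation: [0.736, 0.654, 0.13, -0.113]
force: [1.3, 0.2, -3.0]
opening: 0.0207
finger_force: 108.9
```

Emit:
servo_tool --plan '[2.1,-0.8,1.5,0.6,-1.3,-2,1,4.2,-1.6,3,1.2,-2.6,-4,1,6.3,-2.4,4.4,1.8,-3.9,-6,1,8.4,-3.2,5.9,2.4,-5.2,-8,1,10.6,-4.1,7.4,3,-6.6,-9.9,1]'

```text
clock: 19.18
position: [0.6069, 0.1157, 0.2656]
orientation: [0.679, 0.725, 0.081, -0.085]
force: [0.7, 0.3, -1.8]
opening: 0.0205
finger_force: 108.9
```

Emit:
servo_tool --plan '[2.4,-0.4,1.2,0.4,-1.3,-2,1,4.8,-0.7,2.5,0.7,-2.6,-4,1,7.2,-1.1,3.7,1.1,-3.9,-6,1,9.6,-1.5,5,1.5,-5.2,-8,1,11.9,-1.8,6.2,1.8,-6.6,-10.1,1]'

```text
clock: 19.6
position: [0.5804, 0.2448, 0.2329]
orientation: [0.615, 0.786, 0.037, -0.047]
force: [0.6, -0.4, -1.7]
opening: 0.0204
finger_force: 108.9
```

Emit:
servo_tool --plan '[2.5,0.1,1,0.1,-1.3,-2,1,5,0.2,1.9,0.2,-2.6,-4,1,7.6,0.3,2.9,0.4,-3.9,-6,1,10.1,0.4,3.8,0.5,-5.2,-8,1,12.7,0.5,4.8,0.6,-6.6,-10.3,1]'

```text
clock: 20.02
position: [0.554, 0.3738, 0.2007]
orientation: [0.543, 0.84, 0.002, -0.001]
force: [-0.2, -0.2, -2.2]
opening: 0.0207
finger_force: 108.9
```

Emit:
servo_tool --plan '[0,0,0,0,0,0,1,0,0,0,0,0,0,1,0,0,0,0,0,0,1,0,0,0,0,0,0,1,0,0,0,0,0,0,1]'

```text
clock: 20.43
position: [0.5555, 0.3711, 0.2009]
orientation: [0.544, 0.839, 0.002, -0.001]
force: [-0.3, -0.1, -3.0]
opening: 0.0207
finger_force: 108.9
```

Run:
```python
from h import *
where(); C=np.array([.5895,.2900]);d=np.array([.4134,-.9106]); t=C+d*(-.09)
plan([(np.r_[t,.11],114.4,0),(np.r_[t,.0905],114.4,0)])
im=snapshot("wrist"); cv2.imwrite("pics/w12.png",im)
# is the plate knocked? pan lateral in this view
K,P=cam("wrist");B=im[:,:,0].astype(int)-im[:,:,2];L=[];Q=[]
for v in range(110,180,4):
    m=np.where(B[v,150:420]>35)[0]
    if len(m)>100: L.append((150+m[0]-.5,v));Q.append((150+m[-1]+.5,v))
s=sense();Rt=R.from_quat(s["orientation"]).as_matrix();f=lambda p:(cast(K,P,p,.072)-s["position"])@Rt
if L: l,q=f(L),f(Q);print("mid y tool",((l+q)/2)[::4,:2],(q-l)[::5,1])
```

```text
t20.4 p [0.5555 0.3711 0.2009] yaw 114.04 xz 0.004 zdir [ 0.     0.005 -1.   ] F [-0.3 -0.1 -3. ] open 0.0207 ff 108.9
[ 0.17 -0.28  9.09] [ 0.1 -0.2 -0.4] calls>=0.4
[ 0.   -0.    1.95] [0. 0. 0.] calls>=0.1
mid y tool [[ 0.07923309 -0.00276673]
 [ 0.06745042 -0.00281323]
 [ 0.05532936 -0.00286106]
 [ 0.0428551  -0.00291029]
 [ 0.03001153 -0.00255731]] [0.11825197 0.11879899 0.11857598 0.11834333]
```

Emit:
servo_tool --plan '[0.1,-0.2,2,0,0,-0.4,1,0.2,-0.3,4,0,-0.2,-0.4,1,0.2,-0.3,6,0,-0.2,-0.4,1,0.2,-0.3,7.8,0,-0.2,-0.4,1,0.2,-0.3,9,0,-0.2,-0.4,1]'

```text
clock: 20.9
position: [0.5509, 0.3717, 0.1082]
orientation: [0.541, 0.841, -0.0, -0.0]
force: [-0.3, -0.4, -2.2]
opening: 0.0207
finger_force: 108.8
```

Emit:
servo_tool --plan '[0,0,0.7,0,0,0,1,0,0,1.4,0,0,0,1,0,0,2,0,0.5,0,1,0,0,2.1,0,1,0,1,0,0,2.2,0,1,0,1]'

```text
clock: 21.32
position: [0.5519, 0.3729, 0.089]
orientation: [0.541, 0.841, 0.006, -0.007]
force: [-1.2, -0.8, 0.9]
opening: 0.0207
finger_force: 109.2
```

Emit:
servo_tool --plan '[0,0,0.05,0,0,0,1,0,0,0.1,0,0,0,1,0,0,0.1,0,0,0,1,0,0,0.1,0,0,0,1,0,0,0.1,0,0,0,1]'

```text
clock: 21.73
position: [0.5519, 0.3734, 0.0885]
orientation: [0.541, 0.841, 0.006, -0.007]
force: [-1.9, -0.1, 5.3]
opening: 0.0208
finger_force: 110.0
```

Emit:
servo_tool --plan '[-1.4,0,-0.02,0,0,0,1,-2.8,0,-0.05,0,0,0,1,-4.2,0,-0.07,0,0,0,1,-5.6,0,-0.1,0,0,0,1,-7,0,-0.12,0,0,0,1]'

```text
clock: 22.15
position: [0.5821, 0.3105, 0.0892]
orientation: [0.541, 0.841, 0.008, -0.007]
force: [-0.8, 6.2, 5.9]
opening: 0.0205
finger_force: 110.2
```

Emit:
servo_tool --plan '[-1.4,0,-0.02,0,0,0,1,-2.8,0,-0.05,0,0,0,1,-4.2,0,-0.07,0,0,0,1,-5.6,0,-0.1,0,0,0,1,-7,0,-0.12,0,0,0,1]'

```text
clock: 22.57
position: [0.6113, 0.2466, 0.0892]
orientation: [0.541, 0.841, 0.008, -0.007]
force: [-0.3, 5.3, 6.2]
opening: 0.0208
finger_force: 110.2
```

Emit:
servo_tool --plan '[-0.8,0,-0.01,0,0,0,1,-1.6,0,-0.03,0,0,0,1,-2.4,0,-0.04,0,0,0,1,-3.2,0,-0.06,0,0,0,1,-4,0,-0.07,0,0,0,1]'

```text
clock: 22.98
position: [0.6278, 0.2109, 0.0894]
orientation: [0.541, 0.841, 0.009, -0.007]
force: [1.3, 3.1, 1.2]
opening: 0.0205
finger_force: 109.2
```

Emit:
servo_tool --plan '[-0.3,0,0,0,0,0,1,-0.6,0,-0.01,0,0,0,1,-0.9,0,-0.01,0,0,0,1,-1.2,0,-0.02,0,0,0,1,-1.5,0,-0.02,0,0,0,1]'

```text
clock: 23.4
position: [0.6339, 0.1973, 0.0892]
orientation: [0.541, 0.841, 0.008, -0.007]
force: [-1.4, 6.2, 7.6]
opening: 0.0204
finger_force: 110.3
```

Run:
```python
from h import *
where();C=np.array([.5895,.2900]);d=np.array([.4134,-.9106]);n=np.array([.9106,.4134]);p=sense()["position"][:2]-C
print("lip pan x",p@d+.0636,"lat",p@n)
```

```text
t23.4 p [0.6339 0.1973 0.0892] yaw 114.50 xz 0.020 zdir [-0.002  0.021 -1.   ] F [-1.4  6.2  7.6] open 0.0204 ff 110.3
lip pan x 0.1663698858185495 lat 0.0021098459193686766
```

Emit:
servo_tool --plan '[-0.2,0,0,0,0,0,1,-0.4,0,0,0,0,0,1,-0.5,0,0,0,0,0,1,-0.6,0,0,0,0,0,1,-0.7,0,0,0,0,0,1]'

```text
clock: 23.82
position: [0.6368, 0.1911, 0.0892]
orientation: [0.541, 0.841, 0.008, -0.007]
force: [-1.9, 7.6, 7.2]
opening: 0.0204
finger_force: 110.3
```

Emit:
servo_tool --plan '[0.2,0,-0.08,0,-1.4,0,1,0.4,0,-0.16,0,-2.8,0,1,0.6,0,-0.24,0,-4.2,0,1,0.8,0,-0.32,0,-5.6,0,1,1,0,-0.4,0,-7,0,1]'

```text
clock: 24.23
position: [0.6319, 0.198, 0.0908]
orientation: [0.54, 0.84, -0.027, 0.045]
force: [1.1, 0.2, -2.1]
opening: 0.0204
finger_force: 109.0
```

Emit:
servo_tool --plan '[0.2,0,-0.1,0,-1.6,0,1,0.4,0,-0.2,0,-3.2,0,1,0.6,0,-0.3,0,-4.8,0,1,0.8,0,-0.4,0,-6.4,0,1,1,0,-0.5,0,-8,0,1]'

```text
clock: 24.65
position: [0.6264, 0.2074, 0.0936]
orientation: [0.537, 0.835, -0.066, 0.103]
force: [0.6, -0.3, -2.6]
opening: 0.0204
finger_force: 108.8
```

Emit:
servo_tool --plan '[-0.1,0,-0.5,0,0,0,1,-0.3,0,-1.3,0,0,0,1,-0.6,0,-2.4,0,0,0,1,-0.9,0,-3.6,0,0,0,1,-1.2,0,-4.9,0,0,0,1]'

```text
clock: 25.07
position: [0.6272, 0.2075, 0.1472]
orientation: [0.537, 0.835, -0.065, 0.103]
force: [0.2, 0.2, -2.2]
opening: 0.0207
finger_force: 108.8
```

Emit:
servo_tool --plan '[-0.3,0,-1.2,0,0,0,1,-0.6,0,-2.4,0,0,0,1,-0.9,0,-3.6,0,0,0,1,-1.3,0,-5.5,0,0,0,1,-1.6,0,-6.5,0,0,0,1]'

```text
clock: 25.48
position: [0.6273, 0.2083, 0.2156]
orientation: [0.537, 0.835, -0.064, 0.104]
force: [0.3, -0.2, -1.8]
opening: 0.0209
finger_force: 109.0
```

Emit:
servo_tool --plan '[0,0,0,0,0,0,1,0,0,0,0,0,0,1,0,0,0,0,0,0,1,0,0,0,0,0,0,1,0,0,0,0,0,0,1]'

```text
clock: 25.9
position: [0.6258, 0.2078, 0.2106]
orientation: [0.537, 0.835, -0.066, 0.102]
force: [-0.4, 0.7, -2.6]
opening: 0.021
finger_force: 109.0
```

Run:
```python
from h import *
where(); im=snapshot("scene"); cv2.imwrite("pics/s13.png",im)
g=cv2.inRange(im,(190,190,190),(255,255,255));g[:200]=0;g[:,:215]=0;g[:,400:]=0;
nn,l,st,c=cv2.connectedComponentsWithStats(g);print(st[1:].tolist())
for k in(0,1): 
    s=sense()
w1=lipwp(bxy(0,20e-3),.19,83,-14);w2=lipwp(bxy(0,.022),.125,83,6); w3=lipwp(bxy(0,.018),.09,83,30);w4=lipwp(bxy(0,.015),.08,83,50)
plan(legs((s["position"],114.4,-14),w1,2)+[w2,w3,w4])
```

```text
t25.9 p [0.6258 0.2078 0.2106] yaw 114.54 xz -0.241 zdir [ 0.099 -0.22  -0.971] F [-0.4  0.7 -2.6] open 0.0210 ff 109.0
[[246, 200, 12, 9, 61], [230, 203, 14, 11, 101], [215, 206, 12, 11, 104], [308, 208, 6, 4, 11], [215, 210, 47, 23, 337], [233, 235, 19, 20, 209], [221, 254, 20, 13, 115], [245, 255, 33, 21, 355], [215, 356, 14, 31, 238]]
[-8.62 -3.09 -0.08] [ 3.8 -0.  15.4] calls>=0.4
[-9.13 -0.69  0.05] [ 3.8 -0.  15.2] calls>=0.4
[-1.41  0.    4.58] [-0. 20.  0.] calls>=0.6
[-4.64 -0.    1.56] [ 0. 24. -0.] calls>=0.7
[-3.94 -0.   -0.97] [-0. 20.  0.] calls>=0.6
```

Emit:
servo_tool --plan '[-1,-0.4,0,0.4,0,1.8,1,-2.7,-1,0,1.2,0,4.8,1,-4.7,-1.7,0,2,0,8.4,1,-6.7,-2.4,0,2.9,0,12,1,-8.6,-3.1,0,3.8,0,15.4,1]'

```text
clock: 26.37
position: [0.6329, 0.1176, 0.2332]
orientation: [0.649, 0.751, -0.079, 0.093]
force: [-0.1, -0.7, -2.8]
opening: 0.0205
finger_force: 108.9
```

Emit:
servo_tool --plan '[-2,-0.2,0,0.8,0,3.4,1,-4,-0.3,0,1.6,0,6.8,1,-6,-0.5,0,2.4,0,10,1,-8,-0.6,0,3.2,0,13,1,-9.1,-0.7,0,3.8,0,15.2,1]'

```text
clock: 26.78
position: [0.6395, 0.0282, 0.2558]
orientation: [0.745, 0.656, -0.09, 0.081]
force: [0.8, 0.6, -3.4]
opening: 0.0205
finger_force: 108.9
```

Emit:
servo_tool --plan '[0,0,0,0,0,0,1,0,0,0,0,0,0,1,0,0,0,0,0,0,1,0,0,0,0,0,0,1,0,0,0,0,0,0,1]'

```text
clock: 27.2
position: [0.639, 0.0318, 0.2545]
orientation: [0.743, 0.658, -0.09, 0.081]
force: [-0.1, -0.2, -3.2]
opening: 0.0208
finger_force: 108.8
```

Run:
```python
from h import *
where(); im=snapshot("wrist"); cv2.imwrite("pics/w14.png",im); sc=snapshot("scene"); cv2.imwrite("pics/s14.png",sc)
g=cv2.inRange(im,(190,190,190),(255,255,255))[:80,200:340];n,l,st,c=cv2.connectedComponentsWithStats(g);print("wrist pan end white",st[1:].tolist())
g=cv2.inRange(sc,(190,190,190),(255,255,255));g[:235]=0;g[:,:225]=0;g[:,420:]=0;n,l,st,c=cv2.connectedComponentsWithStats(g);print("scene pan white",st[1:].tolist())
h=cv2.cvtColor(im,cv2.COLOR_BGR2HSV); print("blue px",int(cv2.inRange(h[:80,180:340],(100,120,60),(125,255,255)).sum()/255))
g=cv2.inRange(im,(190,190,190),(255,255,255))[190:290,200:370];n,l,st,c=cv2.connectedComponentsWithStats(g);print("scoop white",[s for s in st[1:].tolist() if s[4]>30])
plan([lipwp(bxy(0,.022),.125,83,6)])
```

```text
t27.2 p [0.639  0.0318 0.2545] yaw 83.08 xz -0.240 zdir [-0.028 -0.239 -0.971] F [-0.1 -0.2 -3.2] open 0.0208 ff 108.8
wrist pan end white []
scene pan white [[225, 370, 4, 9, 25]]
blue px 6901
scoop white [[158, 0, 12, 10, 75], [22, 15, 31, 53, 1223], [110, 15, 37, 85, 2152], [164, 35, 6, 47, 235], [163, 90, 7, 10, 55]]
[-1.53  0.01  4.67] [ 0.1 19.9  0.1] calls>=0.6
```

Emit:
servo_tool --plan '[-0.3,0,1,0,4,0,1,-0.6,0,2,0,8,0,1,-0.9,0,3,0,12,0,1,-1.2,0,4,0,16,0,1,-1.5,0,4.7,0,20,0,1]'

```text
clock: 27.72
position: [0.6358, 0.0053, 0.2123]
orientation: [0.747, 0.662, 0.041, -0.036]
force: [-0.4, 0.3, -3.0]
opening: 0.0207
finger_force: 108.8
```

Emit:
servo_tool --plan '[-0.5,0,0.3,0,2.5,0,1,-1,0,0.5,0,5,0,1,-1.5,0,0.8,0,7.5,0,1,-2,0,0.9,0,10,0,1,-2.4,0,1,0,12,0,1]'

```text
clock: 28.13
position: [0.6331, -0.0179, 0.2001]
orientation: [0.739, 0.655, 0.118, -0.104]
force: [0.9, -0.7, -3.7]
opening: 0.0206
finger_force: 108.8
```

Emit:
servo_tool --plan '[-0.5,0,0.2,0,2.5,0,1,-1,0,0.2,0,5,0,1,-1.5,0,0.2,0,7.5,0,1,-2,0,0.2,0,10,0,1,-2.4,0,0.1,0,12,0,1]'

```text
clock: 28.55
position: [0.6305, -0.0403, 0.1917]
orientation: [0.723, 0.64, 0.195, -0.172]
force: [-0.3, 0.1, -2.3]
opening: 0.0206
finger_force: 108.9
```

Emit:
servo_tool --plan '[-0.8,0,-0.2,0,4,0,1,-1.6,0,-0.4,0,8,0,1,-2.4,0,-0.6,0,12,0,1,-3.2,0,-0.8,0,16,0,1,-3.9,0,-1,0,20,0,1]'

```text
clock: 28.97
position: [0.6261, -0.079, 0.1813]
orientation: [0.678, 0.601, 0.318, -0.28]
force: [0.1, 0.1, -2.1]
opening: 0.0205
finger_force: 109.0
```

Emit:
servo_tool --plan '[0,0,0,0,0,0,1,0,0,0,0,0,0,1,0,0,0,0,0,0,1,0,0,0,0,0,0,1,0,0,0,0,0,0,1]'

```text
clock: 29.38
position: [0.6264, -0.0776, 0.1823]
orientation: [0.678, 0.602, 0.317, -0.279]
force: [-0.3, -0.0, -2.5]
opening: 0.0204
finger_force: 109.0
```

Emit:
servo_tool --plan '[2.5,0,-0.5,0,-6,0,1,5.2,0,-1.1,0,-12,0,1,7.8,0,-1.7,0,-18,0,1,10.4,0,-2.2,0,-24,0,1,13,0.1,-2.8,0,-29.9,0,1]'

```text
clock: 29.8
position: [0.6341, -0.0158, 0.3019]
orientation: [0.737, 0.653, 0.131, -0.113]
force: [0.6, 0.7, -2.7]
opening: 0.0204
finger_force: 108.9
```

Run:
```python
from h import *
where(); z=np.load("w1.npz");K,P=z["K"],z["P"]
# mat refined from w2 image using w2's pose? use w1: mat corners
im=cv2.imread("pics/w1raw.png");hsv=cv2.cvtColor(im,cv2.COLOR_BGR2HSV)
mm=cv2.inRange(hsv,(75,40,80),(95,255,255)); mm[:120]=0;mm[245:]=0;mm[:,:190]=0;mm[:,300:]=0
c=cv2.convexHull(np.column_stack(np.nonzero(mm)[::-1]).astype(np.int32))[:,0]
w=cast(K,P,c,.003)[:,:2];r=cv2.minAreaRect((w*1000).astype(np.float32));print(r)
M=np.array([.4034,.1514]);my=-76.
d=np.array([np.cos(np.radians(my)),np.sin(np.radians(my))])
# scoop origin over mat centre: TCP = M + d*(-.0086)
t=M-d*.0086;print(t)
s=sense();a=(np.r_[t,.22],104,0)
plan(legs((s["position"],83.3,20),a,3))
```

```text
t29.8 p [ 0.6341 -0.0158  0.3019] yaw 83.09 xz 0.340 zdir [ 0.046  0.337 -0.94 ] F [ 0.6  0.7 -2.7] open 0.0204 ff 108.9
((403.383056640625, 151.407470703125), (131.6503143310547, 181.00747680664062), 14.014013290405273)
[0.40131947 0.15974454]
[ 3.66 -8.43  4.19] [ 2.3 -6.5 -6.8] calls>=0.5
[ 5.09 -7.74  4.01] [ 1.2 -6.7 -6.8] calls>=0.5
[ 6.4  -6.98  3.5 ] [ 0.4 -6.7 -6.9] calls>=0.5
```

Emit:
servo_tool --plan '[0.7,-1.7,0.8,0.5,-1.3,-1.4,1,1.5,-3.4,1.7,0.9,-2.6,-2.7,1,2.2,-5.1,2.5,1.4,-3.9,-4.1,1,2.9,-6.7,3.4,1.8,-5.2,-5.4,1,3.7,-8.4,4.2,2.3,-6.5,-6.8,1]'

```text
clock: 30.22
position: [0.5559, 0.0436, 0.2724]
orientation: [0.7, 0.704, 0.083, -0.085]
force: [0.6, 0.0, -1.7]
opening: 0.0208
finger_force: 108.9
```

Emit:
servo_tool --plan '[1,-1.5,0.8,0.2,-1.3,-1.4,1,2,-3.1,1.6,0.5,-2.7,-2.7,1,3.1,-4.6,2.4,0.7,-4,-4.1,1,4.1,-6.2,3.2,1,-5.4,-5.4,1,5.1,-7.7,4,1.2,-6.7,-6.8,1]'

```text
clock: 30.63
position: [0.4785, 0.1022, 0.2459]
orientation: [0.66, 0.749, 0.04, -0.046]
force: [-0.7, -0.1, -1.9]
opening: 0.0205
finger_force: 108.9
```

Emit:
servo_tool --plan '[1.3,-1.4,0.7,0.1,-1.3,-1.4,1,2.6,-2.8,1.4,0.2,-2.7,-2.8,1,3.8,-4.2,2.1,0.3,-4,-4.1,1,5.1,-5.6,2.8,0.4,-5.4,-5.5,1,6.4,-7,3.5,0.4,-6.7,-6.9,1]'

```text
clock: 31.05
position: [0.4007, 0.1607, 0.2191]
orientation: [0.615, 0.788, 0.002, -0.002]
force: [-0.1, -0.0, -1.9]
opening: 0.0205
finger_force: 108.9
```

Emit:
servo_tool --plan '[0,0,0,0,0,0,1,0,0,0,0,0,0,1,0,0,0,0,0,0,1,0,0,0,0,0,0,1,0,0,0,0,0,0,1]'

```text
clock: 31.47
position: [0.4025, 0.1593, 0.2192]
orientation: [0.616, 0.788, 0.002, -0.002]
force: [-0.7, -0.1, -2.0]
opening: 0.0206
finger_force: 108.8
```

Run:
```python
from h import *
where(); K,P=cam("wrist");im=snapshot("wrist"); cv2.imwrite("pics/w15.png",im);np.savez("w15.npz",K=K,P=P)
sc=snapshot("scene"); cv2.imwrite("pics/s15.png",sc)
hsv=cv2.cvtColor(im,cv2.COLOR_BGR2HSV);mm=cv2.inRange(hsv,(75,60,60),(95,255,255))
n,l,st,c=cv2.connectedComponentsWithStats(mm);print([s for s in st[1:].tolist() if s[4]>100])
cv2.imwrite("pics/m15.png",np.hstack([cv2.resize(im,(400,300)),cv2.resize(sc[90:330,140:460],(400,300))]))
```

```text
t31.5 p [0.4025 0.1593 0.2192] yaw 103.91 xz 0.005 zdir [-0.001  0.005 -1.   ] F [-0.7 -0.1 -2. ] open 0.0206 ff 108.8
[[142, 32, 48, 49, 1628], [217, 109, 128, 74, 7772], [462, 124, 4, 66, 126]]
```

View pics/m15.png

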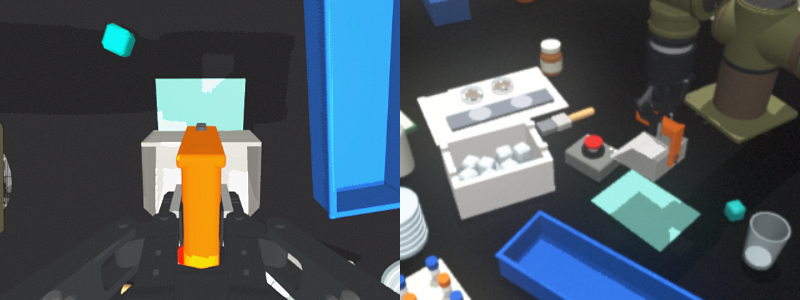

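Run:
```python
from h import *
im=cv2.imread("pics/w15.png");z=np.load("w15.npz");K,P=z["K"],z["P"]
hsv=cv2.cvtColor(im,cv2.COLOR_BGR2HSV);mm=cv2.inRange(hsv,(75,60,60),(95,255,255));s=sense();Rt=R.from_quat(s["orientation"]).as_matrix()
f=lambda p:(cast(K,P,p,.003)-s["position"])@Rt
T=[(u,np.where(mm[80:180,u])[0][0]+79.5) for u in range(225,340,10)]
Lr=[];Q=[]
for v in range(115,175,5):
    k=np.where(mm[v,200:360])[0]; Lr.append((200+k[0]-.5,v));Q.append((200+k[-1]+.5,v))
t,l,q=f(T),f(Lr),f(Q)
print("back x",t[:,0].mean(),"tilt",np.degrees(np.arctan(np.polyfit(t[:,1],t[:,0],1)[0])))
print("mid y",((l+q)/2)[::3,:2],(q-l)[::4,1])
where()
```

```text
back x 0.08162174330754458 tilt -0.0430307783654822
mid y [[ 0.07527151 -0.00158288]
 [ 0.06033779 -0.00109275]
 [ 0.04500248 -0.00111702]
 [ 0.02924874 -0.00114194]] [0.13053    0.13075945 0.12993189]
t31.6 p [0.4024 0.1592 0.2189] yaw 103.91 xz 0.005 zdir [-0.002  0.005 -1.   ] F [ 0.6  0.2 -1.8] open 0.0207 ff 108.8
```

Emit:
servo_tool --plan '[0,-0.1,2,0,-0.3,0,1,0,-0.1,4.5,0,-0.3,0,1,0,-0.1,7,0,-0.3,0,1,0,-0.1,9,0,-0.3,0,1,0,-0.1,10.5,0,-0.3,0,1]'

```text
clock: 31.98
position: [0.4, 0.1592, 0.1115]
orientation: [0.616, 0.788, -0.001, -0.001]
force: [-0.3, -0.2, -2.0]
opening: 0.0207
finger_force: 108.9
```

Emit:
servo_tool --plan '[0,0,1,0,0,0,1,0,0,1.7,0,0,0,1,0,0,2.2,0,0,0,1,0,0,2.4,0,0,0,1,0,0,2.5,0,0,0,1]'

```text
clock: 32.4
position: [0.4012, 0.1599, 0.0891]
orientation: [0.616, 0.788, -0.0, 0.0]
force: [-0.3, -0.3, -2.7]
opening: 0.0205
finger_force: 108.9
```

Emit:
servo_tool --plan '[0,0,0,0,0,0,1,0,0,0,0,0,0,1,0,0,0,0,0,0,1,0,0,0,0,0,0,1,0,0,0,0,0,0,1]'

```text
clock: 32.82
position: [0.4009, 0.1599, 0.089]
orientation: [0.616, 0.788, -0.0, -0.0]
force: [-0.6, 0.3, -2.0]
opening: 0.0204
finger_force: 108.9
```

Emit:
servo_tool --plan '[0,0,0.1,0,0,0,1,0,0,0.2,0,0,0,1,0,0,0.3,0,0,0,1,0,0,0.37,0,0,0,1,0,0,0.37,0,0,0,1]'

```text
clock: 33.23
position: [0.4007, 0.1598, 0.0848]
orientation: [0.616, 0.788, -0.001, -0.0]
force: [-0.2, -0.1, -2.1]
opening: 0.0208
finger_force: 108.9
```

Emit:
servo_tool --plan '[0,0,0,0,0,0,2.4,0,0,0,0,0,0,3.5,0,0,0,0,0,0,5,0,0,0,0,0,0,6.5,0,0,0,0,0,0,8.5]'

```text
clock: 33.65
position: [0.4009, 0.1599, 0.0852]
orientation: [0.616, 0.788, -0.0, -0.0]
force: [0.2, -0.1, 0.3]
opening: 0.0702
finger_force: 0.0
```

Emit:
servo_tool --plan '[0,0,0,0,0,0,8.5,0,0,-1,0,0,0,8.5,0,0,-3,0,0,0,8.5,0,0,-6,0,0,0,8.5,0,0,-9,0,0,0,8.5]'

```text
clock: 34.07
position: [0.4, 0.1597, 0.1758]
orientation: [0.616, 0.788, -0.001, -0.001]
force: [-0.1, 0.5, 0.3]
opening: 0.0849
finger_force: 0.0
```

Emit:
servo_tool --plan '[0,0,-2,0,0,0,8.5,0,0,-4,0,0,0,8.5,0,0,-5,0,0,0,8.5,0,0,-5,0,0,0,8.5,0,0,-5,0,0,0,8.5]'

```text
clock: 34.48
position: [0.4009, 0.1599, 0.2251]
orientation: [0.616, 0.788, -0.0, 0.0]
force: [0.9, -0.1, -0.3]
opening: 0.085
finger_force: 0.0
```

```bash
python3 bar.py w16 .103
python3 - <<'E'
from h import *
s=sense(); K,P=cam("wrist");im=cv2.imread("pics/w16.png");hsv=cv2.cvtColor(im,cv2.COLOR_BGR2HSV);mm=cv2.inRange(hsv,(75,40,50),(95,255,255));mm[:, :190]=0
n,l,st,c=cv2.connectedComponentsWithStats(mm);i=1+st[1:,4].argmax();print(st[i])
h=cv2.convexHull(np.column_stack(np.nonzero(l==i)[::-1]).astype(np.int32))[:,0];print(cv2.minAreaRect((cast(K,P,h,.003)[:,:2]*1000).astype(np.float32)))
# plate from top camera fresh: compare with first image (bias-free)
t=snapshot("top");cv2.imwrite("pics/t16.png",t)
a=([.52,-.27,.33],84,0)
plan(legs((s["position"],103.9,0),a,3))
E
```

```text
t34.5 p [0.4009 0.1599 0.2251] yaw 103.98 xz -0.000 zdir [-0. -0. -1.] F [ 0.9 -0.1 -0.3] open 0.0850 ff 0.0
bbox [ 306  163   50  114 2204]
bar yaw -85.92 front [0.44638071 0.11063556 0.103     ] w [29, 29, 28, 28, 27, 26]
front in tool [-0.05874854  0.03316608  0.12081751] line pt in tool [-0.01862998  0.03734773  0.12079769]
[  220   109   125   158 12395]
((401.68316650390625, 151.1351318359375), (130.33230590820312, 179.56964111328125), 13.922009468078613)
[-14.87   0.43  -3.6 ] [-0.2  0.   6.7] calls>=0.7
[-14.71   2.15  -3.54] [-0.  -0.   6.6] calls>=0.7
[-14.37   3.83  -3.54] [-0.  -0.   6.6] calls>=0.7
```

```bash
python3 -c "
from h import *
plan([([.4433,.1541,.125],94.1,0)])"
```

```text
[-1.59  4.1   9.81] [-0.2  0.   9.9] calls>=0.5
```

Emit:
servo_tool --plan '[-0.8,2,1,0,0,4,8.5,-1.6,4.1,3,0,0,9.9,8.5,-1.6,4.1,5.5,0,0,9.9,8.5,-1.6,4.1,8,0,0,9.9,8.5,-1.6,4.1,9.8,0,0,9.9,8.5]'

```text
clock: 35.0
position: [0.4424, 0.1536, 0.1226]
orientation: [0.682, 0.732, -0.003, -0.002]
force: [0.1, 0.1, -1.2]
opening: 0.085
finger_force: 0.0
```

Emit:
servo_tool --plan '[0,0,0,0,0,0,8.5,0,0,0,0,0,0,8.5,0,0,0,0,0,0,8.5,0,0,0,0,0,0,8.5,0,0,0,0,0,0,8.5]'

```text
clock: 35.42
position: [0.4454, 0.1545, 0.1285]
orientation: [0.682, 0.732, 0.001, 0.001]
force: [0.0, -0.5, -0.4]
opening: 0.0851
finger_force: 0.0
```

```bash
python3 bar.py w17 .103
```

```text
t35.4 p [0.4454 0.1545 0.1285] yaw 94.08 xz 0.000 zdir [ 0.002  0.    -1.   ] F [ 0.  -0.5 -0.4] open 0.0851 ff 0.0
bbox [ 253  163   51  170 6762]
bar yaw -86.51 front [0.44576566 0.1126719  0.103     ] w [41, 40, 39, 39, 38, 38, 38, 38]
front in tool [-0.04173845 -0.00248245  0.02535608] line pt in tool [ 0.00332304 -0.00212163  0.02535877]
```

Emit:
servo_tool --plan '[0.1,-0.2,1,0,0,0.5,8.5,0.2,-0.2,2,0,0,0.5,8.5,0.2,-0.2,3,0,0,0.5,8.5,0.2,-0.2,4,0,0,0.5,8.5,0.2,-0.2,4.3,0,0,0.5,8.5]'

```text
clock: 35.88
position: [0.4405, 0.1557, 0.081]
orientation: [0.685, 0.729, -0.002, -0.001]
force: [-1.2, -0.2, -0.5]
opening: 0.0852
finger_force: 0.0
```

Emit:
servo_tool --plan '[0,0,0,0,0,0,1,0,0,0,0,0,0,1,0,0,0,0,0,0,1,0,0,0,0,0,0,1,0,0,0,0,0,0,1]' --grip_force 80

```text
clock: 36.3
position: [0.4427, 0.1562, 0.0845]
orientation: [0.685, 0.729, 0.0, 0.0]
force: [1.0, 0.3, -0.2]
opening: 0.0253
finger_force: 0.0
```

Emit:
servo_tool --plan '[0,0,0,0,0,0,1,0,0,0,0,0,0,1,0,0,0,0,0,0,1,0,0,0,0,0,0,1,0,0,0,0,0,0,1]'

```text
clock: 36.72
position: [0.4429, 0.1562, 0.0846]
orientation: [0.685, 0.729, 0.0, 0.0]
force: [1.3, -0.8, 3.6]
opening: 0.0207
finger_force: 79.6
```

Run:
```python
from h import *
where(); s=sense()
up=(s["position"]+[0,0,.03],93.6,0)
M=np.array([.4024,.1514]);d=np.array([np.cos(np.radians(-76.05)),np.sin(np.radians(-76.05))])
t=M-d*.0086; print(t)
plan([up,(np.r_[t,.115],103.95,0),(np.r_[t,.085],103.95,0)])
```

```text
t36.7 p [0.4429 0.1562 0.0846] yaw 93.57 xz -0.000 zdir [ 0.001 -0.    -1.   ] F [ 1.3 -0.8  3.6] open 0.0207 ff 79.6
[0.40032675 0.15974636]
[-0.  0. -3.] [ 0.  0. -0.] calls>=0.1
[ 0.62 -4.23 -0.04] [  0.    0.  -10.4] calls>=0.3
[ 0. -0.  3.] [0. 0. 0.] calls>=0.1
```

Emit:
servo_tool --plan '[0,0,-1,0,0,0,1,0,0,-2,0,0,0,1,0,0,-3,0,0,0,1,0,0,-3,0,0,0,1,0,0,-3,0,0,0,1]'

```text
clock: 37.13
position: [0.4427, 0.1562, 0.1149]
orientation: [0.685, 0.729, 0.0, 0.0]
force: [-0.5, -0.4, -2.4]
opening: 0.021
finger_force: 79.1
```

Emit:
servo_tool --plan '[0.1,-1,0,0,0,-2.5,1,0.3,-2,0,0,0,-5,1,0.5,-3,0,0,0,-8,1,0.6,-4.2,0,0,0,-10.4,1,0.6,-4.2,0,0,0,-10.4,1]'

```text
clock: 37.55
position: [0.3976, 0.1593, 0.1127]
orientation: [0.615, 0.788, -0.002, -0.001]
force: [0.2, -0.3, -2.4]
opening: 0.021
finger_force: 79.1
```

Emit:
servo_tool --plan '[0,0,0,0,0,0,1,0,0,0,0,0,0,1,0,0,0,0,0,0,1,0,0,1,0,0,0,1,0,0,2,0,0,0,1]'

```text
clock: 37.97
position: [0.4009, 0.1595, 0.0938]
orientation: [0.616, 0.788, 0.0, 0.0]
force: [-0.1, -0.1, -1.8]
opening: 0.0209
finger_force: 79.2
```

Emit:
servo_tool --plan '[0,0,0.3,0,0,0,1,0,0,0.6,0,0,0,1,0,0,0.9,0,0,0,1,0,0,1,0,0,0,1,0,0,1,0,0,0,1]'

```text
clock: 38.38
position: [0.3999, 0.1593, 0.0844]
orientation: [0.616, 0.788, -0.001, -0.001]
force: [-3.2, -2.0, 3.2]
opening: 0.0206
finger_force: 79.9
```

Run:
```python
from h import *
where();plan([([.4006,.1598,.0847],103.95,0)])
```

```text
t38.4 p [0.3999 0.1593 0.0844] yaw 103.98 xz -0.000 zdir [-0.002 -0.001 -1.   ] F [-3.2 -2.   3.2] open 0.0206 ff 79.9
[ 0.03  0.08 -0.03] [-0.1  0.   0. ] calls>=0.0
```

Contact. Release and leave.

Emit:
servo_tool --plan '[0,0,0,0,0,0,2.4,0,0,0,0,0,0,3.5,0,0,0,0,0,0,5,0,0,0,0,0,0,6.5,0,0,0,0,0,0,8.5]'

```text
clock: 38.8
position: [0.4001, 0.1595, 0.084]
orientation: [0.616, 0.788, -0.0, -0.0]
force: [-0.2, -0.0, 0.2]
opening: 0.07
finger_force: 0.0
```

Emit:
servo_tool --plan '[0,0,0,0,0,0,8.5,0,0,-1,0,0,0,8.5,0,0,-3,0,0,0,8.5,0,0,-6,0,0,0,8.5,0,0,-9,0,0,0,8.5]'

```text
clock: 39.22
position: [0.3992, 0.1593, 0.1748]
orientation: [0.616, 0.788, -0.001, -0.001]
force: [0.4, -0.1, -0.2]
opening: 0.085
finger_force: 0.0
```

Emit:
servo_tool --plan '[0,0,-2,0,0,0,8.5,0,0,-4,0,0,0,8.5,0,0,-5,0,0,0,8.5,0,0,-5,0,0,0,8.5,0,0,-5,0,0,0,8.5]'

```text
clock: 39.63
position: [0.4001, 0.1595, 0.2241]
orientation: [0.616, 0.788, -0.0, 0.0]
force: [-0.3, -0.3, -0.2]
opening: 0.0848
finger_force: 0.0
```

```bash
python3 bar.py w18 .103
python3 - <<'E'
from h import *
s=sense()
plan(legs((s["position"],103.95,0),([.52,-.27,.33],84,0),3))
E
```

```text
t39.6 p [0.4001 0.1595 0.2241] yaw 103.97 xz -0.000 zdir [-0. -0. -1.] F [-0.3 -0.3 -0.2] open 0.0848 ff 0.0
bbox [ 266  151   32  110 1680]
bar yaw -76.14 front [0.41011859 0.11769996 0.103     ] w [26, 26, 25, 25, 24, 24]
front in tool [-0.04293654  0.00051588  0.11991498] line pt in tool [-0.00268895  0.00058685  0.11990418]
[-14.86   0.43  -3.57] [-0.1  0.   6.7] calls>=0.7
[-14.71   2.17  -3.57] [ 0.  -0.   6.6] calls>=0.7
[-14.36   3.85  -3.57] [ 0.  -0.   6.7] calls>=0.7
```

Run:
```python
from h import *
s=sense()
plan(legs((s["position"],103.97,0),([.52,-.30,.32],-4,0),4))
```

```text
[-11.87   0.14  -2.42] [-0.1  0.  27. ] calls>=0.8
[-10.51   5.52  -2.43] [ 0. -0. 27.] calls>=0.8
[-6.86  9.69 -2.43] [-0. -0. 27.] calls>=0.8
[-1.71 11.75 -2.43] [-0. -0. 27.] calls>=0.8
```

Emit:
servo_tool --plan '[-2.4,0,-0.5,0,0,5.4,8.5,-4.7,0,-1,0,0,10.8,8.5,-7.1,0,-1.5,0,0,16.2,8.5,-9.5,0.1,-1.9,0,0,21.6,8.5,-11.9,0.1,-2.4,0,0,27,8.5]'

```text
clock: 40.1
position: [0.4289, 0.0433, 0.2457]
orientation: [0.784, 0.621, -0.002, -0.001]
force: [0.6, 0.2, 0.3]
opening: 0.085
finger_force: 0.0
```

Emit:
servo_tool --plan '[-2.1,1.1,-0.5,0,0,5.4,8.5,-4.2,2.2,-1,0,0,10.8,8.5,-6.3,3.3,-1.5,0,0,16.2,8.5,-8.4,4.4,-1.9,0,0,21.6,8.5,-10.5,5.5,-2.4,0,0,27,8.5]'

```text
clock: 40.52
position: [0.4589, -0.0714, 0.2696]
orientation: [0.907, 0.42, -0.002, -0.001]
force: [0.8, 1.4, 0.8]
opening: 0.085
finger_force: 0.0
```

Emit:
servo_tool --plan '[-1.4,1.9,-0.5,0,0,5.4,8.5,-2.8,3.9,-1,0,0,10.8,8.5,-4.1,5.8,-1.5,0,0,16.2,8.5,-5.5,7.8,-1.9,0,0,21.6,8.5,-6.9,9.7,-2.4,0,0,27,8.5]'

```text
clock: 40.93
position: [0.489, -0.1865, 0.2934]
orientation: [0.98, 0.197, -0.002, -0.001]
force: [-0.2, 0.4, 0.5]
opening: 0.0849
finger_force: 0.0
```

Emit:
servo_tool --plan '[-0.3,2.4,-0.5,0,0,5.4,8.5,-0.7,4.7,-1,0,0,10.8,8.5,-1,7.1,-1.5,0,0,16.2,8.5,-1.4,9.4,-1.9,0,0,21.6,8.5,-1.7,11.8,-2.4,0,0,27,8.5]'

```text
clock: 41.35
position: [0.5195, -0.3016, 0.3172]
orientation: [0.999, -0.038, -0.002, -0.001]
force: [0.8, 0.7, -0.6]
opening: 0.0851
finger_force: 0.0
```

Emit:
servo_tool --plan '[0,0,0,0,0,0,8.5,0,0,0,0,0,0,8.5,0,0,0,0,0,0,8.5,0,0,0,0,0,0,8.5,0,0,0,0,0,0,8.5]'

```text
clock: 41.77
position: [0.5198, -0.2999, 0.3193]
orientation: [0.999, -0.034, -0.001, -0.0]
force: [-1.1, 0.6, -0.2]
opening: 0.0849
finger_force: 0.0
```

```bash
cat > pl.py <<'E'
from h import *
def look(name):
    where();K,P=cam("wrist");im=snapshot("wrist");cv2.imwrite(f"pics/{name}.png",im);np.savez(name+".npz",K=K,P=P)
    return im,K,P
def plate(im,K,P,zt=.016):
    hsv=cv2.cvtColor(im,cv2.COLOR_BGR2HSV);m=cv2.inRange(hsv,(0,0,95),(179,60,225)) # grey incl. discs, not white board
    best=None
    cs,_=cv2.findContours(cv2.morphologyEx(m,cv2.MORPH_OPEN,np.ones((3,3))),cv2.RETR_EXTERNAL,cv2.CHAIN_APPROX_NONE)
    for c in cs:
        if cv2.contourArea(c)<1500: continue
        w=(cast(K,P,c[:,0],zt)[:,:2]*1000).astype(np.float32);r=cv2.minAreaRect(w);print(np.round(r[0],1),np.round(r[1],1),round(r[2],2),cv2.boundingRect(c))
if __name__=="__main__":
    im,K,P=look("w19");plate(im,K,P)
    g=im.min(2);print("col through plate row 213:",g[213,150:420:6].tolist())
E
python3 pl.py
```

```text
t41.8 p [ 0.5198 -0.2999  0.3193] yaw -3.94 xz -0.002 zdir [-0.002  0.    -1.   ] F [-1.1  0.6 -0.2] open 0.0849 ff 0.0
[414.9 116.5] [97.1 75.2] 11.44 (0, 226, 45, 68)
[ 524.1 -277.7] [ 82.5 269.7] 86.17 (233, 60, 65, 201)
[624.3 -51.8] [200.8 237.2] 82.56 (0, 0, 165, 195)
col through plate row 213: [13, 26, 12, 15, 24, 94, 93, 98, 133, 142, 7, 28, 21, 30, 18, 232, 231, 232, 193, 191, 193, 191, 193, 192, 167, 231, 232, 231, 232, 231, 188, 223, 226, 187, 205, 232, 231, 233, 50, 24, 30, 20, 28, 28, 22]
```

```bash
cat >> pl.py <<'E'
def plate_edges(im,K,P,u0,zt=.016,rows=range(80,250,5),cols=6):
    """plate between white (>218) on both sides; u0: column inside the plate at every row. returns centre,yaw,width"""
    g=cv2.GaussianBlur(im,(3,3),0).min(2).astype(int);L=[];Q=[]
    for v in rows:
        a=b=u0
        while g[v,a]<214 and a>0:a-=1
        while g[v,b]<214 and b<559:b+=1
        L.append((a+.5,v));Q.append((b-.5,v))
    return L,Q,g
E
python3 - <<'E'
from pl import *
im=cv2.imread("pics/w19.png");z=np.load("w19.npz");K,P=z["K"],z["P"]
L,Q,g=plate_edges(im,K,P,275)
print([(v,a,b) for (a,v),(b,_) in zip(L,Q)][::3]); print("col275",g[50:270:4,275].tolist())
E
```

```text
[(80, 250.5, 296.5), (95, 251.5, 296.5), (110, 251.5, 296.5), (125, 119.5, 296.5), (140, 72.5, 296.5), (155, 252.5, 296.5), (170, 253.5, 295.5), (185, 253.5, 295.5), (200, 254.5, 295.5), (215, 254.5, 295.5), (230, 254.5, 295.5), (245, 255.5, 295.5)]
col275 [231, 231, 233, 141, 145, 145, 142, 144, 145, 144, 144, 143, 143, 143, 188, 201, 201, 201, 199, 201, 141, 130, 129, 128, 128, 119, 139, 140, 140, 138, 139, 139, 138, 138, 136, 185, 195, 194, 194, 193, 193, 193, 192, 191, 177, 135, 134, 134, 133, 132, 133, 132, 136, 234, 232]
```

```bash
cat >> pl.py <<'E'
def plate_pose(im,K,P,u0,rows,zt=.016):
    L,Q,g=plate_edges(im,K,P,u0,zt,rows)
    k=[i for i in range(len(L)) if abs(Q[i][0]-L[i][0]-np.median([q[0]-l[0] for l,q in zip(L,Q)]))<4]
    L=cast(K,P,[L[i] for i in k],zt)[:,:2];Q=cast(K,P,[Q[i] for i in k],zt)[:,:2];mid=(L+Q)/2
    vx,vy,x,y=cv2.fitLine(mid.astype(np.float32),cv2.DIST_HUBER,0,.01,.001).ravel();d=np.array([vx,vy]);d*=np.sign(d[0])
    a=b=rows[0]+20; c=u0
    while g[a,c]<218:a-=1
    while g[b,c]<218:b+=1
    e=cast(K,P,[(c,a+.5),(c,b-.5)],zt)[:,:2]@d
    n=np.array([-d[1],d[0]]);ctr=d*e.mean()+n*(np.array([x,y])@n)
    print("plate",ctr,"yaw %.2f"%np.degrees(np.arctan2(d[1],d[0])),"w",np.linalg.norm(L-Q,axis=1).mean(),"len",np.ptp(e));return ctr
E
python3 - <<'E'
from pl import *
im=cv2.imread("pics/w19.png");z=np.load("w19.npz");K,P=z["K"],z["P"]
c=plate_pose(im,K,P,275,range(80,250,4))
hsv=cv2.cvtColor(im,cv2.COLOR_BGR2HSV);m=cv2.inRange(hsv,(3,40,40),(25,255,200));m[:, :300]=0;m[:,420:]=0
m=cv2.morphologyEx(m,cv2.MORPH_CLOSE,np.ones((15,15)));n,l,st,cc=cv2.connectedComponentsWithStats(m)
for i in range(1,n):
    if st[i,4]>80: print("brown",st[i],cast(K,P,[cc[i]],.014))
E
```

```text
plate [ 0.5230928 -0.2900498] yaw -3.84 w 0.057742556305878816 len 0.27094025597052224
brown [324 119  37  32 711] [[ 0.56327   -0.3819481  0.014    ]]
brown [326 178  32  34 721] [[ 0.48006349 -0.38142322  0.014     ]]
brown [ 331  273   44   48 1102] [[ 0.32836499 -0.39116832  0.014     ]]
```

Run:
```python
from h import *
plan([([.5231,-.2900,.09],-3.84,0),([.5231,-.29,.018],-3.84,0)])
```

```text
[ 0.28 -1.02 22.96] [ 0.   0.1 -0.1] calls>=1.1
[ 0.  -0.   7.2] [0. 0. 0.] calls>=0.3
```

Emit:
servo_tool --plan '[0.1,-0.3,2,0,0,0,7.6,0.2,-0.6,4.5,0,0,0,7.6,0.3,-1,7,0,0,0,7.6,0.3,-1,9.5,0,0,0,7.6,0.3,-1,12,0,0,0,7.6]'

```text
clock: 42.23
position: [0.5237, -0.2903, 0.1992]
orientation: [0.999, -0.034, -0.0, 0.0]
force: [0.7, 0.2, -0.2]
opening: 0.0763
finger_force: 0.0
```

Emit:
servo_tool --plan '[0,0,2.5,0,0,0,7.6,0,0,5,0,0,0,7.6,0,0,7.5,0,0,0,7.6,0,0,9.5,0,0,0,7.6,0,0,11,0,0,0,7.6]'

```text
clock: 42.65
position: [0.5226, -0.2899, 0.0877]
orientation: [0.999, -0.035, -0.002, -0.001]
force: [0.5, -1.0, -0.9]
opening: 0.076
finger_force: 0.0
```

Emit:
servo_tool --plan '[0,0,0,0,0,0,7.6,0,0,0,0,0,0,7.6,0,0,0,0,0,0,7.6,0,0,0,0,0,0,7.6,0,0,0,0,0,0,7.6]'

```text
clock: 43.07
position: [0.5245, -0.2918, 0.0918]
orientation: [0.999, -0.035, 0.001, 0.001]
force: [0.1, 0.6, 0.4]
opening: 0.0758
finger_force: 0.0
```

Run:
```python
from pl import *
im,K,P=look("w20"); g=im.min(2)
for v in(60,120,180,240): print(v,g[v,200:360:5].tolist())
plan([([.5231,-.29,.018],-3.84,0)])
```

```text
t43.1 p [ 0.5245 -0.2918  0.0918] yaw -4.02 xz 0.002 zdir [ 0.002 -0.002 -1.   ] F [0.1 0.6 0.4] open 0.0758 ff 0.0
60 [225, 224, 224, 224, 224, 223, 227, 133, 130, 134, 134, 135, 137, 134, 132, 135, 132, 136, 137, 134, 140, 136, 136, 135, 135, 134, 225, 224, 224, 222, 226, 226]
120 [156, 226, 224, 224, 224, 226, 225, 97, 131, 129, 188, 187, 188, 189, 186, 192, 191, 189, 193, 193, 192, 191, 194, 129, 131, 147, 224, 224, 225, 225, 226, 225]
180 [153, 160, 159, 159, 160, 156, 158, 159, 89, 90, 117, 118, 119, 121, 117, 118, 167, 187, 188, 186, 191, 187, 177, 131, 135, 170, 225, 225, 224, 225, 224, 225]
240 [5, 161, 158, 158, 160, 158, 155, 157, 101, 87, 88, 105, 129, 129, 127, 128, 130, 130, 127, 129, 128, 126, 129, 131, 114, 223, 224, 224, 223, 223, 223, 224]
[-0.15 -0.17  7.36] [ 0.1 -0.1 -0.2] calls>=0.4
```

Emit:
servo_tool --plan '[-0.1,0,1.5,0,0,0,7.6,-0.1,0,3,0,0,0,7.6,-0.1,0,4.5,0,0,0,7.6,-0.1,0,5.8,0,0,0,7.6,-0.1,0,6.6,0,0,0,7.6]'

```text
clock: 43.53
position: [0.5221, -0.2909, 0.0228]
orientation: [0.999, -0.035, -0.001, -0.0]
force: [0.3, 0.1, 0.0]
opening: 0.0761
finger_force: 0.0
```

Emit:
servo_tool --plan '[0,0,0.3,0,0,0,7.6,0,0,0.6,0,0,0,7.6,0,0,0.7,0,0,0,7.6,0,0,0.7,0,0,0,7.6,0,0,0.7,0,0,0,7.6]'

```text
clock: 43.95
position: [0.523, -0.2915, 0.0178]
orientation: [0.999, -0.035, 0.0, 0.001]
force: [0.6, 0.1, -0.4]
opening: 0.0758
finger_force: 0.0
```

Emit:
servo_tool --plan '[0,0,0,0,0,0,6.5,0,0,0,0,0,0,5,0,0,0,0,0,0,4,0,0,0,0,0,0,4,0,0,0,0,0,0,4]' --grip_force 70

```text
clock: 44.37
position: [0.5232, -0.2915, 0.0183]
orientation: [0.999, -0.035, 0.0, 0.001]
force: [-0.5, 1.3, 5.5]
opening: 0.0536
finger_force: 74.9
```

Run:
```python
from h import *
s=sense();p=s["position"]
a=(p+[0,0,.10],-4,0);b=(np.array([.6267,-.0704,.26]),-7.2,0)
plan([a]+legs(a,b,3))
```

```text
[  0.01   0.01 -10.  ] [ 0.1 -0.  -0. ] calls>=0.5
[ 2.93 -7.59 -4.72] [ 0.  -0.   1.1] calls>=0.5
[ 2.79 -7.65 -4.72] [-0.  -0.   1.1] calls>=0.5
[ 2.64 -7.7  -4.72] [-0.  -0.   1.1] calls>=0.5
```

Emit:
servo_tool --plan '[0,0,-0.5,0,0,0,4,0,0,-1.5,0,0,0,4,0,0,-4,0,0,0,4,0,0,-7,0,0,0,4,0,0,-10,0,0,0,4]'

```text
clock: 44.78
position: [0.5212, -0.2903, 0.1166]
orientation: [0.999, -0.035, -0.002, -0.001]
force: [0.0, -0.2, -3.2]
opening: 0.0535
finger_force: 75.1
```

Plate held. Carry it over the box.

Emit:
servo_tool --plan '[0.4,-1,-0.7,0,0,0.2,4,1,-2.6,-1.6,0,0,0.4,4,1.6,-4.2,-2.6,0,0,0.6,4,2.2,-5.9,-3.6,0,0,0.9,4,2.9,-7.6,-4.7,0,0,1.1,4]'

```text
clock: 45.2
position: [0.5561, -0.2155, 0.1624]
orientation: [0.999, -0.045, -0.002, -0.001]
force: [0.2, 0.7, -4.0]
opening: 0.0536
finger_force: 75.1
```

Emit:
servo_tool --plan '[0.6,-1.6,-1,0,0,0.2,4,1.2,-3.1,-1.9,0,0,0.4,4,1.7,-4.6,-2.9,0,0,0.6,4,2.3,-6.2,-3.8,0,0,0.9,4,2.8,-7.7,-4.7,0,0,1.1,4]'

```text
clock: 45.62
position: [0.5913, -0.1413, 0.2095]
orientation: [0.999, -0.054, -0.002, -0.0]
force: [0.1, 0.1, -3.2]
opening: 0.0537
finger_force: 75.1
```

Emit:
servo_tool --plan '[0.6,-1.8,-1,0,0,0.2,4,1.2,-3.5,-2,0,0,0.4,4,1.8,-5.2,-3,0,0,0.6,4,2.3,-6.8,-4,0,0,0.9,4,2.6,-7.7,-4.7,0,0,1.1,4]'

```text
clock: 46.03
position: [0.626, -0.067, 0.2571]
orientation: [0.998, -0.063, -0.001, -0.0]
force: [-0.1, -0.1, -4.9]
opening: 0.0535
finger_force: 75.1
```

Emit:
servo_tool --plan '[0,0,0,0,0,0,4,0,0,0,0,0,0,4,0,0,0,0,0,0,4,0,0,0,0,0,0,4,0,0,0,0,0,0,4]'

```text
clock: 46.45
position: [0.6253, -0.0701, 0.2567]
orientation: [0.998, -0.064, -0.001, 0.0]
force: [0.2, 0.4, -3.7]
opening: 0.0537
finger_force: 75.1
```

Run:
```python
from pl import *
im,K,P=look("w21"); cv2.imwrite("pics/w21v.png",cv2.resize(im,(800,600),interpolation=cv2.INTER_CUBIC))
```

```text
t46.5 p [ 0.6253 -0.0701  0.2567] yaw -7.39 xz -0.003 zdir [-0.003 -0.    -1.   ] F [ 0.2  0.4 -3.7] open 0.0537 ff 75.1
```

View pics/w21v.png

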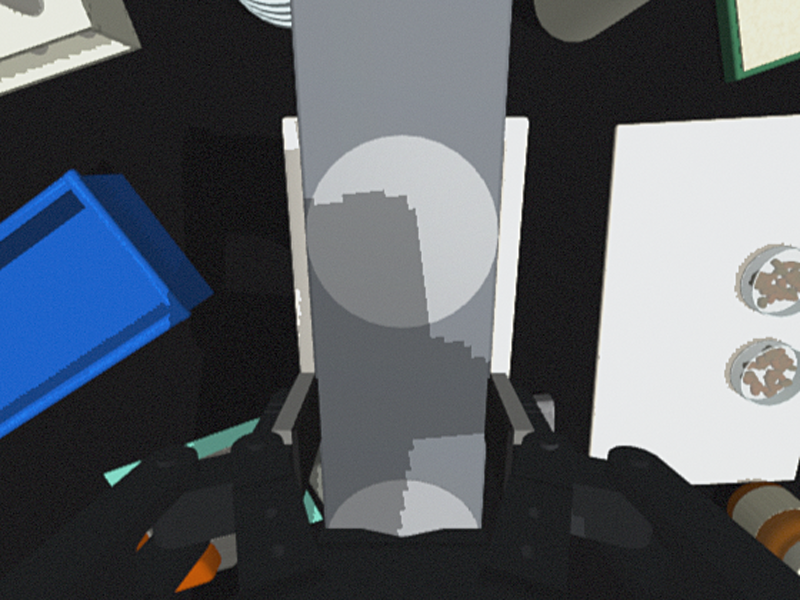

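```bash
cat > box.py <<'E'
from pl import *
def boxfit(name):
    im=cv2.imread(f"pics/{name}.png");z=np.load(name+".npz");K,P=z["K"],z["P"];g=im.min(2).astype(int)
    s=sense();Rt=R.from_quat(s["orientation"]).as_matrix()
    L=[];Q=[];PL=[];PR=[]
    for v in range(92,250,4):
        a=np.where(g[v,170:280]>85)[0];b=np.where(g[v,300:400]>85)[0]
        L.append((170+a[0]-.5,v));Q.append((300+b[-1]+.5,v))
    T=[(u,60+np.where(g[60:120,u]>120)[0][0]-.5) for u in(200,202,204,206)]+[(u,60+np.where(g[60:120,u]>120)[0][0]-.5) for u in(360,362,364,366)]
    f=lambda p,h:(cast(K,P,p,h)-P0)@Rt
    P0=s["position"]
    l,q,t=f(L,.09),f(Q,.09),f(T,.09)
    print("w",(q-l)[::10,1]); m=(l+q)/2
    k=np.polyfit(m[:,0],m[:,1],1);print("axis: y at x=0 %.4f, slope deg %.2f"%(k[1],np.degrees(np.arctan(k[0]))))
    for a in(l,q):
        kk=np.polyfit(a[:,0],a[:,1],1);print(" side y0 %.4f slope %.2f res %.2fmm"%(kk[1],np.degrees(np.arctan(kk[0])),1e3*np.std(a[:,1]-np.polyval(kk,a[:,0]))))
    print("far edge x",t[:,0],"-> centre x",t[:,0].mean()-.1)
    # plate edges in tool, plate top z: TCP-(.0123-.010)
    zp=P0[2]-.0023
    for v in(20,60,100,200):
        row=g[v];print(v,[int(x) for x in np.where(np.abs(np.diff(row[195:375]))>25)[0]+195])
if __name__=="__main__": boxfit("w21")
E
python3 box.py
```

```text
w [0.14883677 0.14803624 0.14810049 0.14816964]
axis: y at x=0 0.0012, slope deg 0.06
 side y0 -0.0727 slope 0.08 res 0.36mm
 side y0 0.0751 slope 0.04 res 0.27mm
far edge x [0.10140715 0.10140572 0.1014043  0.10140287 0.10129316 0.10129174
 0.10129031 0.10128889] -> centre x 0.0013480184684762364
20 [203, 204, 356, 357]
60 [202, 205, 206, 354, 355]
100 [197, 198, 208, 209, 352, 353, 368, 369]
200 [204, 205, 215, 216, 296, 335, 336, 346, 360, 361]
```

Emit:
servo_tool --plan '[0,0.2,2,0,0,0,4,0,0.2,4.5,0,0,0,4,0,0.2,7,0,0,0,4,0,0.2,9,0,0,0,4,0,0.2,10,0,0,0,4]'

```text
clock: 46.92
position: [0.6235, -0.0715, 0.1538]
orientation: [0.998, -0.064, -0.003, -0.0]
force: [-1.3, 0.6, -4.1]
opening: 0.0537
finger_force: 75.1
```

Emit:
servo_tool --plan '[0,0,1,0,0,0,4,0,0,2,0,0,0,4,0,0,3,0,0,0,4,0,0,3.5,0,0,0,4,0,0,3.7,0,0,0,4]'

```text
clock: 47.33
position: [0.6253, -0.0714, 0.1201]
orientation: [0.998, -0.064, -0.001, 0.0]
force: [-0.8, -0.2, -3.9]
opening: 0.0539
finger_force: 75.1
```

Emit:
servo_tool --plan '[0,0,0,0,0,0,4,0,0,0,0,0,0,4,0,0,0,0,0,0,4,0,0,0,0,0,0,4,0,0,0,0,0,0,4]'

```text
clock: 47.75
position: [0.6259, -0.0715, 0.1215]
orientation: [0.998, -0.064, 0.0, 0.0]
force: [0.1, -1.4, -4.4]
opening: 0.0535
finger_force: 75.1
```

Run:
```python
from pl import *
im,K,P=look("w22");g=im.min(2).astype(int)
s=sense();Rt=R.from_quat(s["orientation"]).as_matrix();f=lambda p,h:(cast(K,P,p,h)-s["position"])@Rt
zp=s["position"][2]-.0023
for v in range(0,200,20):
    e=[int(x) for x in np.where(np.abs(np.diff(g[v,80:480]))>25)[0]+80]; print(v,e[:4],e[-6:])
```

```text
t47.8 p [ 0.6259 -0.0715  0.1215] yaw -7.32 xz 0.000 zdir [ 0.    -0.001 -1.   ] F [ 0.1 -1.4 -4.4] open 0.0535 ff 75.1
0 [202, 357, 358] [202, 357, 358]
20 [203, 204, 356, 357] [203, 204, 356, 357]
40 [204, 205, 355, 356] [204, 205, 355, 356]
60 [121, 122, 179, 180] [354, 357, 358, 359, 442, 443]
80 [122, 123, 124, 181] [353, 356, 357, 440, 441, 442]
100 [125, 126, 127, 155] [196, 208, 408, 409, 438, 439]
120 [128, 129, 157, 158] [333, 405, 406, 407, 435, 436]
140 [131, 132, 199, 217] [361, 403, 404, 405, 432, 433]
160 [133, 134, 135, 212] [401, 402, 403, 429, 430, 431]
180 [136, 137, 214, 216] [348, 357, 399, 400, 427, 428]
```

Emit:
servo_tool --plan '[0,0.1,0.4,0,0,0,4,0,0.1,0.8,0,0,0,4,0,0.1,1.2,0,0,0,4,0,0.1,1.5,0,0,0,4,0,0.1,1.7,0,0,0,4]'

```text
clock: 48.22
position: [0.6249, -0.0723, 0.1027]
orientation: [0.998, -0.064, -0.001, 0.0]
force: [-0.5, -0.0, -4.2]
opening: 0.0536
finger_force: 75.2
```

Emit:
servo_tool --plan '[0,0,0.05,0,0,0,4,0,0,0.1,0,0,0,4,0,0,0.15,0,0,0,4,0,0,0.15,0,0,0,4,0,0,0.15,0,0,0,4]'

```text
clock: 48.63
position: [0.6255, -0.0724, 0.1025]
orientation: [0.998, -0.064, -0.0, 0.0]
force: [0.2, -1.1, -4.1]
opening: 0.0536
finger_force: 75.2
```

Emit:
servo_tool --plan '[0,0,0.05,0,0,0,4,0,0,0.1,0,0,0,4,0,0,0.12,0,0,0,4,0,0,0.12,0,0,0,4,0,0,0.12,0,0,0,4]'

```text
clock: 49.05
position: [0.6257, -0.0725, 0.1023]
orientation: [0.998, -0.064, -0.0, 0.0]
force: [-4.6, -0.6, 4.3]
opening: 0.0537
finger_force: 76.1
```

Emit:
servo_tool --plan '[0,0,0.05,0,0,0,4,0,0,0.1,0,0,0,4,0,0,0.1,0,0,0,4,0,0,0.1,0,0,0,4,0,0,0.1,0,0,0,4]'

```text
clock: 49.47
position: [0.6257, -0.0725, 0.1022]
orientation: [0.998, -0.064, -0.0, 0.0]
force: [-7.8, 1.1, 10.0]
opening: 0.0536
finger_force: 76.7
```

Emit:
servo_tool --plan '[0,0,-0.2,0,0,0,4,0,0,-0.2,0,0,0,5.8,0,0,-0.2,0,0,0,6.5,0,0,-0.2,0,0,0,7.2,0,0,-0.2,0,0,0,7.4]'

```text
clock: 49.88
position: [0.6257, -0.0725, 0.1021]
orientation: [0.998, -0.064, -0.0, 0.0]
force: [-0.2, 0.3, 0.7]
opening: 0.0741
finger_force: 0.0
```

Emit:
servo_tool --plan '[0,0,0,0,0,0,7.4,0,0,-1,0,0,0,7.4,0,0,-3,0,0,0,7.4,0,0,-6,0,0,0,7.4,0,0,-9,0,0,0,7.4]'

```text
clock: 50.3
position: [0.6249, -0.0723, 0.1927]
orientation: [0.998, -0.064, -0.001, 0.0]
force: [-0.1, 0.9, -0.3]
opening: 0.074
finger_force: 0.0
```

Emit:
servo_tool --plan '[0,0,-2,0,0,0,8.5,0,0,-4,0,0,0,8.5,0,0,-6,0,0,0,8.5,0,0,-6,0,0,0,8.5,0,0,-6,0,0,0,8.5]'

```text
clock: 50.72
position: [0.6264, -0.0725, 0.2543]
orientation: [0.998, -0.064, 0.002, 0.0]
force: [0.4, -0.3, -0.0]
opening: 0.0852
finger_force: 0.0
```

Run:
```python
from pl import *
im,K,P=look("w23");g=im.min(2).astype(int)
s=sense();Rt=R.from_quat(s["orientation"]).as_matrix();f=lambda p,h:(cast(K,P,p,h)-s["position"])@Rt
for v in range(20,300,20):
    e=[int(x) for x in np.where(np.abs(np.diff(g[v,160:420]))>25)[0]+160]; print(v,e)
for u in(270,281): print(u,[int(x) for x in np.where(np.abs(np.diff(g[:330,u]))>25)[0]])
a=([.52,-.36,.25],-4,0)
plan(legs((s["position"],-7.3,0),a,2))
```

```text
t50.7 p [ 0.6264 -0.0725  0.2543] yaw -7.32 xz 0.003 zdir [ 0.003 -0.001 -1.   ] F [ 0.4 -0.3 -0. ] open 0.0852 ff 0.0
20 [196, 209, 376, 377]
40 [245, 246, 315, 316]
60 [245, 246, 314, 315]
80 [246, 247, 314, 315]
100 [194, 195, 229, 241, 242, 243, 246, 247, 314, 316, 318, 319, 320, 366, 367]
120 [195, 196, 212, 247, 249, 254, 255, 307, 313, 314, 320, 348, 349, 364, 365, 366]
140 [197, 198, 213, 214, 248, 249, 252, 313, 336, 337, 347, 348, 363, 364]
160 [198, 199, 214, 215, 249, 275, 282, 300, 304, 324, 346, 347, 361, 362]
180 [200, 201, 216, 249, 250, 280, 312, 318, 344, 345, 346, 360, 361]
200 [201, 202, 217, 232, 250, 251, 311, 312, 331, 332, 343, 344, 358, 359, 360]
220 [203, 204, 209, 218, 235, 251, 310, 311, 332, 333, 342, 343, 357, 358, 417, 418]
240 [204, 205, 208, 219, 232, 243, 251, 258, 310, 311, 327, 328, 341, 342, 355, 356, 416, 417, 418]
260 [206, 207, 220, 221, 253, 309, 340, 341, 354, 355, 414, 415, 416]
280 [160, 161, 173, 174, 207, 208, 237, 238, 248, 249, 252, 253, 310, 312, 323, 352, 353, 354, 388, 401, 413, 414, 415]
270 [35, 36, 37, 107, 108, 157, 231, 279]
281 [35, 36, 37, 105, 106, 161, 191, 229, 281]
[-3.4  14.94  0.12] [ 0.   0.  -1.7] calls>=0.7
[-3.83 14.83  0.11] [ 0.   0.  -1.7] calls>=0.7
```

Run:
```python
from pl import *
z=np.load("w23.npz");K,P=z["K"],z["P"];s=sense();Rt=R.from_quat(s["orientation"]).as_matrix();f=lambda p,h:(cast(K,P,p,h)-s["position"])@Rt
print("axis",f([(280.5,60),(280.5,100),(281,200)],.1)[:,:2],"far end x",f([(281,35.5)],.1)[0,0]-.135)
bx=f([(281,0)],.09)
plan(legs((s["position"],-7.3,0),([.5633,-.382,.20],-4,0),2))
```

```text
axis [[ 0.1179305  -0.00110917]
 [ 0.08761653 -0.00115938]
 [ 0.00169353 -0.00084635]] far end x 0.0005086663394549273
[-1.11 15.75  2.62] [ 0.   0.  -1.7] calls>=0.8
[-1.57 15.71  2.61] [ 0.   0.  -1.7] calls>=0.8
```

Emit:
servo_tool --plan '[-0.2,3,0.5,0,0,-0.4,8.5,-0.4,6.2,1,0,0,-0.7,8.5,-0.7,9.4,1.5,0,0,-1,8.5,-0.9,12.6,2,0,0,-1.4,8.5,-1.1,15.8,2.6,0,0,-1.7,8.5]'

```text
clock: 51.18
position: [0.5931, -0.2285, 0.2236]
orientation: [0.999, -0.049, -0.002, -0.0]
force: [1.2, -0.2, 0.4]
opening: 0.0849
finger_force: 0.0
```

Emit:
servo_tool --plan '[-0.3,3.4,0.5,0,0,-0.4,8.5,-0.6,6.8,1,0,0,-0.7,8.5,-0.9,10.2,1.5,0,0,-1,8.5,-1.3,13.4,2,0,0,-1.4,8.5,-1.6,15.7,2.6,0,0,-1.7,8.5]'

```text
clock: 51.6
position: [0.5614, -0.3844, 0.1975]
orientation: [0.999, -0.035, -0.002, -0.001]
force: [0.7, 0.2, -0.4]
opening: 0.085
finger_force: 0.0
```

Emit:
servo_tool --plan '[0,0,0,0,0,0,8.5,0,0,0,0,0,0,8.5,0,0,0,0,0,0,8.5,0,0,0,0,0,0,8.5,0,0,0,0,0,0,8.5]'

```text
clock: 52.02
position: [0.5636, -0.3812, 0.2003]
orientation: [0.999, -0.033, -0.0, 0.0]
force: [0.7, -0.1, -0.8]
opening: 0.0852
finger_force: 0.0
```

```bash
cat > dish.py <<'E'
from pl import *
import sys
def dish(name):
    im,K,P=look(name);g=im.min(2);s=sense();Rt=R.from_quat(s["orientation"]).as_matrix()
    hsv=cv2.cvtColor(im,cv2.COLOR_BGR2HSV)
    # circles on the grey image
    gr=cv2.medianBlur(cv2.cvtColor(im,cv2.COLOR_BGR2GRAY),3)
    px=319*.06/2/(s["position"][2]+.127-.02)
    c=cv2.HoughCircles(gr,cv2.HOUGH_GRADIENT,1.2,40,param1=80,param2=18,minRadius=int(px*.85),maxRadius=int(px*1.2))
    for x in (c[0][:6] if c is not None else []):
        w=cast(K,P,[x[:2]],.020)[0];print("circle",np.round(x,1),np.round(w,4),"tool",np.round((w-s["position"])@Rt,4))
    m=cv2.inRange(hsv,(3,40,40),(25,255,220));m=cv2.morphologyEx(m,cv2.MORPH_CLOSE,np.ones((21,21)));n,l,st,cc=cv2.connectedComponentsWithStats(m)
    for i in range(1,n):
        if st[i,4]>300: w=cast(K,P,[(st[i][0]+st[i][2]/2,st[i][1]+st[i][3]/2)],.012)[0];print("brown",st[i].tolist(),np.round(w,4),"tool",np.round((w-s["position"])@Rt,4))
    # gray ring: pixels differing from white board
    return im
dish(sys.argv[1])
E
python3 dish.py w24
```

```text
t52.0 p [ 0.5636 -0.3812  0.2003] yaw -3.84 xz -0.001 zdir [-0.001 -0.    -1.   ] F [ 0.7 -0.1 -0.8] open 0.0852 ff 0.0
circle [282.6 191.4  28.3] [ 0.5656 -0.3819  0.02  ] tool [0.002  0.0004 0.1805]
circle [287.4 265.8  27.6] [ 0.4843 -0.3816  0.02  ] tool [-0.0791  0.0055  0.1806]
circle [305.4 389.4  30.9] [ 0.3167 -0.3931  0.02  ] tool [-0.2455  0.0283  0.1807]
brown [259, 173, 49, 39, 1166] [ 0.5624 -0.3827  0.012 ] tool [-0.001   0.0014  0.1885]
brown [267, 247, 42, 40, 1138] [ 0.4787 -0.3821  0.012 ] tool [-0.0846  0.0064  0.1886]
brown [281, 355, 48, 21, 618] [ 0.3451 -0.3945  0.012 ] tool [-0.2171  0.0277  0.1887]
```

Emit:
servo_tool --plan '[0,0.1,2.5,0,0,0,8.5,0,0.1,5.5,0,0,0,8.5,0,0.1,8.5,0,0,0,8.5,0,0.1,11,0,0,0,8.5,0,0.1,13,0,0,0,8.5]'

```text
clock: 52.48
position: [0.5625, -0.3819, 0.068]
orientation: [0.999, -0.034, -0.001, -0.0]
force: [0.3, 0.1, -0.6]
opening: 0.085
finger_force: 0.0
```

Emit:
servo_tool --plan '[0,0,1.2,0,0,0,8.5,0,0,2.4,0,0,0,8.5,0,0,3.6,0,0,0,8.5,0,0,4.6,0,0,0,8.5,0,0,5,0,0,0,8.5]'

```text
clock: 52.9
position: [0.5627, -0.3831, 0.0192]
orientation: [0.999, -0.034, -0.001, -0.0]
force: [0.6, 0.4, -0.0]
opening: 0.0851
finger_force: 0.0
```

Emit:
servo_tool --plan '[0,0,0,0,0,0,8.5,0,0,0,0,0,0,8.5,0,0,0,0,0,0,7.5,0,0,0,0,0,0,6.6,0,0,0,0,0,0,6.3]' --grip_force 25

```text
clock: 53.32
position: [0.5634, -0.3839, 0.0213]
orientation: [0.999, -0.034, 0.0, 0.001]
force: [-0.1, -0.3, -0.7]
opening: 0.0632
finger_force: 0.0
```

Emit:
servo_tool --plan '[0,0,0,0,0,0,5.5,0,0,0,0,0,0,5,0,0,0,0,0,0,5,0,0,0,0,0,0,5,0,0,0,0,0,0,5]'

```text
clock: 53.73
position: [0.5635, -0.384, 0.0215]
orientation: [0.999, -0.034, 0.0, 0.001]
force: [-0.5, 0.7, 6.0]
opening: 0.0587
finger_force: 27.3
```

Run:
```python
from h import *
where();s=sense();p=s["position"]
up=(p+[0,0,.15],-3.84,0); t=np.array([.6816,-.0786])
plan([up]+legs(up,(np.r_[t,.19],-7.3,0),2)+[(np.r_[t,.125],-7.3,0)])
```

```text
t53.7 p [ 0.5635 -0.384   0.0215] yaw -3.93 xz 0.001 zdir [ 0.    -0.002 -1.   ] F [-0.5  0.7  6. ] open 0.0587 ff 27.3
[ 1.0e-02  2.0e-02 -1.5e+01] [ 0.1 -0.  -0.1] calls>=0.7
[  4.87 -15.63  -0.93] [ 0.  -0.   1.7] calls>=0.8
[  4.39 -15.77  -0.93] [ 0.  -0.   1.7] calls>=0.8
[ 0.  -0.   6.5] [0. 0. 0.] calls>=0.3
```

Emit:
servo_tool --plan '[0,0,-1,0,0,0,5,0,0,-3,0,0,0,5,0,0,-6,0,0,0,5,0,0,-9,0,0,0,5,0,0,-12,0,0,0,5]'

```text
clock: 54.15
position: [0.5624, -0.3829, 0.1409]
orientation: [0.999, -0.034, -0.001, -0.0]
force: [0.2, 0.4, -0.4]
opening: 0.0587
finger_force: 27.0
```

Emit:
servo_tool --plan '[0.6,-2,-2,0,0,0.3,5,1.6,-5,-3,0,0,0.7,5,2.7,-8.5,-3.9,0,0,1,5,3.8,-12,-3.9,0,0,1.4,5,4.9,-15.6,-3.9,0,0,1.7,5]'

```text
clock: 54.57
position: [0.623, -0.23, 0.1804]
orientation: [0.999, -0.05, 0.0, 0.001]
force: [0.3, -0.2, -0.4]
opening: 0.0589
finger_force: 27.0
```

Emit:
servo_tool --plan '[0.9,-3.5,-0.2,0,0,0.4,5,1.9,-7,-0.4,0,0,0.8,5,2.9,-10.5,-0.6,0,0,1.2,5,3.8,-13.5,-0.9,0,0,1.5,5,4.4,-15.8,-0.9,0,0,1.7,5]'

```text
clock: 54.98
position: [0.6825, -0.0754, 0.1886]
orientation: [0.998, -0.063, -0.0, -0.0]
force: [-0.2, 0.1, -0.5]
opening: 0.0588
finger_force: 27.0
```

Emit:
servo_tool --plan '[0,0,0,0,0,0,5,0,0,0,0,0,0,5,0,0,0,0,0,0,5,0,0,2,0,0,0,5,0,0,4,0,0,0,5]'

```text
clock: 55.4
position: [0.6826, -0.0799, 0.1497]
orientation: [0.998, -0.065, 0.002, 0.001]
force: [-0.1, -0.3, -1.0]
opening: 0.0586
finger_force: 27.0
```

Run:
```python
from h import *
where();plan([([.6816,-.0786,.1155],-7.3,0)])
```

```text
t55.4 p [ 0.6826 -0.0799  0.1497] yaw -7.42 xz 0.003 zdir [ 0.003 -0.001 -1.   ] F [-0.1 -0.3 -1. ] open 0.0586 ff 27.0
[-0.13 -0.12  3.42] [ 0.1 -0.2 -0.1] calls>=0.2
```

Emit:
servo_tool --plan '[-0.1,0,1,0,-0.1,0,5,-0.1,-0.1,2,0,-0.1,0,5,-0.1,-0.1,2.6,0,-0.1,0,5,-0.1,-0.1,2.9,0,-0.1,0,5,-0.1,-0.1,3.1,0,-0.1,0,5]'

```text
clock: 55.82
position: [0.6811, -0.0774, 0.1171]
orientation: [0.998, -0.064, -0.001, 0.0]
force: [-0.2, -0.1, -0.1]
opening: 0.0585
finger_force: 27.1
```

Emit:
servo_tool --plan '[0,0,0,0,0,0,5,0,0,0.1,0,0,0,5,0,0,0.2,0,0,0,5,0,0,0.25,0,0,0,5,0,0,0.25,0,0,0,5]'

```text
clock: 56.23
position: [0.6814, -0.0771, 0.1155]
orientation: [0.998, -0.064, -0.001, 0.0]
force: [-0.3, 0.2, 1.7]
opening: 0.0587
finger_force: 27.2
```

Emit:
servo_tool --plan '[0,0,0,0,0,0,5,0,0,0.05,0,0,0,5,0,0,0.1,0,0,0,5,0,0,0.1,0,0,0,5,0,0,0.1,0,0,0,5]'

```text
clock: 56.65
position: [0.6815, -0.0771, 0.1155]
orientation: [0.998, -0.064, -0.001, 0.0]
force: [-3.6, 1.6, 7.9]
opening: 0.0583
finger_force: 27.7
```

Emit:
servo_tool --plan '[0,0,-0.15,0,0,0,5,0,0,-0.15,0,0,0,6,0,0,-0.15,0,0,0,6.6,0,0,-0.15,0,0,0,7.2,0,0,-0.15,0,0,0,7.6]'

```text
clock: 57.07
position: [0.6807, -0.077, 0.1145]
orientation: [0.998, -0.064, -0.002, 0.0]
force: [-0.4, 0.8, -0.4]
opening: 0.0759
finger_force: 0.0
```

Emit:
servo_tool --plan '[0,0,0,0,0,0,7.8,0,0,-1,0,0,0,7.8,0,0,-3,0,0,0,8,0,0,-6,0,0,0,8.5,0,0,-9,0,0,0,8.5]'

```text
clock: 57.48
position: [0.6805, -0.0769, 0.2055]
orientation: [0.998, -0.064, -0.002, 0.0]
force: [1.3, 0.3, -0.8]
opening: 0.0852
finger_force: 0.0
```

Emit:
servo_tool --plan '[0,0,0,0,0,0,8.5,0,0,0,0,0,0,8.5,0,0,0,0,0,0,8.5,0,0,0,0,0,0,8.5,0,0,0,0,0,0,8.5]'

```text
clock: 57.9
position: [0.6803, -0.0769, 0.2031]
orientation: [0.998, -0.064, -0.003, -0.0]
force: [0.2, 0.0, -0.1]
opening: 0.0852
finger_force: 0.0
```

Run:
```python
from pl import *
im,K,P=look("w25");s=sense();Rt=R.from_quat(s["orientation"]).as_matrix()
hsv=cv2.cvtColor(im,cv2.COLOR_BGR2HSV);m=cv2.inRange(hsv,(3,40,40),(25,255,220));m=cv2.morphologyEx(m,cv2.MORPH_CLOSE,np.ones((21,21)));n,l,st,cc=cv2.connectedComponentsWithStats(m)
for i in range(1,n):
    if st[i,4]>300: w=cast(K,P,[(st[i][0]+st[i][2]/2,st[i][1]+st[i][3]/2)],.106)[0];print("brown",st[i].tolist(),np.round(w,4),"tool",np.round((w-s["position"])@Rt,4))
plan(legs((s["position"],-7.3,0),([.4805,-.3825,.20],-4,0),2))
```

```text
t57.9 p [ 0.6803 -0.0769  0.2031] yaw -7.33 xz -0.006 zdir [-0.006  0.    -1.   ] F [ 0.2  0.  -0.1] open 0.0852 ff 0.0
brown [524, 0, 36, 41, 435] [ 0.7884 -0.2522  0.106 ] tool [0.13   0.1601 0.0965]
brown [248, 192, 68, 54, 2195] [ 0.6808 -0.0769  0.106 ] tool [ 0.001  -0.0001  0.0972]
brown [543, 312, 17, 28, 381] [ 0.5595 -0.2862  0.106 ] tool [-0.0927  0.223   0.0978]
[-7.96 16.43  0.21] [ 0.   0.3 -1.7] calls>=0.9
[-8.44 16.19  0.16] [ 0.   0.  -1.7] calls>=0.9
```

Emit:
servo_tool --plan '[-1,2.2,0,0,0.3,-0.3,8.5,-2.7,5.6,0,0,0.3,-0.6,8.5,-4.4,9.2,0.1,0,0.3,-1,8.5,-6.2,12.8,0.2,0,0.3,-1.4,8.5,-8,16.4,0.2,0,0.3,-1.7,8.5]'

```text
clock: 58.37
position: [0.5794, -0.2303, 0.202]
orientation: [0.999, -0.048, 0.0, -0.0]
force: [0.1, -0.7, 0.2]
opening: 0.085
finger_force: 0.0
```

Emit:
servo_tool --plan '[-1.8,3.4,0,0,0,-0.4,8.5,-3.6,6.9,0,0,0,-0.7,8.5,-5.4,10.4,0.1,0,0,-1,8.5,-7.1,13.7,0.2,0,0,-1.4,8.5,-8.4,16.2,0.2,0,0,-1.7,8.5]'

```text
clock: 58.78
position: [0.4792, -0.3843, 0.2001]
orientation: [0.999, -0.035, 0.0, -0.0]
force: [0.0, -0.0, 0.2]
opening: 0.0849
finger_force: 0.0
```

Emit:
servo_tool --plan '[0,0,0,0,0,0,8.5,0,0,0,0,0,0,8.5,0,0,0,0,0,0,8.5,0,0,0,0,0,0,8.5,0,0,0,0,0,0,8.5]'

```text
clock: 59.2
position: [0.4821, -0.3814, 0.201]
orientation: [0.999, -0.033, 0.001, 0.0]
force: [0.6, -0.2, 0.4]
opening: 0.085
finger_force: 0.0
```

```bash
python3 dish.py w26
```

```text
t59.2 p [ 0.4821 -0.3814  0.201 ] yaw -3.82 xz 0.002 zdir [ 0.002 -0.    -1.   ] F [ 0.6 -0.2  0.4] open 0.0850 ff 0.0
circle [280.2 193.8  26.6] [ 0.4822 -0.3797  0.02  ] tool [-0.0005 -0.0019  0.1811]
circle [301.8 327.   27. ] [ 0.3256 -0.3935  0.02  ] tool [-0.1559  0.0223  0.1807]
circle [307.8 376.2  28.3] [ 0.2557 -0.3973  0.02  ] tool [-0.2254  0.0308  0.1805]
brown [260, 170, 45, 48, 1416] [ 0.4799 -0.3818  0.012 ] tool [-0.0027  0.0004  0.1891]
brown [87, 279, 31, 53, 1021] [ 0.3636 -0.1688  0.012 ] tool [-0.133  -0.2044  0.1887]
brown [275, 298, 59, 62, 2339] [ 0.3166 -0.3967  0.012 ] tool [-0.1647  0.0261  0.1887]
```

Emit:
servo_tool --plan '[-0.1,0,2.5,0,0,0,8.5,-0.1,-0.1,5.5,0,0,0,8.5,-0.1,-0.1,8.5,0,0,0,8.5,-0.1,-0.1,11,0,0,0,8.5,-0.1,-0.1,13,0,0,0,8.5]'

```text
clock: 59.67
position: [0.4806, -0.3799, 0.0687]
orientation: [0.999, -0.033, 0.0, -0.001]
force: [0.7, -0.1, -0.8]
opening: 0.0848
finger_force: 0.0
```

Emit:
servo_tool --plan '[0,0,1.2,0,0,0,8.5,0,0,2.4,0,0,0,8.5,0,0,3.6,0,0,0,8.5,0,0,4.6,0,0,0,8.5,0,0,5,0,0,0,8.5]'

```text
clock: 60.08
position: [0.4808, -0.3812, 0.02]
orientation: [0.999, -0.034, 0.001, -0.0]
force: [-0.3, 0.2, -0.3]
opening: 0.0846
finger_force: 0.0
```

Emit:
servo_tool --plan '[0,0,0,0,0,0,8.5,0,0,0,0,0,0,8.5,0,0,0,0,0,0,7.5,0,0,0,0,0,0,6.6,0,0,0,0,0,0,6.3]' --grip_force 25

```text
clock: 60.5
position: [0.4814, -0.382, 0.0221]
orientation: [0.999, -0.034, 0.002, 0.001]
force: [0.7, -0.7, 0.0]
opening: 0.063
finger_force: 0.0
```

Emit:
servo_tool --plan '[0,0,0,0,0,0,5.5,0,0,0,0,0,0,5,0,0,0,0,0,0,5,0,0,0,0,0,0,5,0,0,0,0,0,0,5]'

```text
clock: 60.92
position: [0.4815, -0.3821, 0.0223]
orientation: [0.999, -0.034, 0.002, 0.001]
force: [-1.8, 0.7, 5.6]
opening: 0.0586
finger_force: 27.2
```

Run:
```python
from h import *
where();s=sense();p=s["position"]
up=(p+[0,0,.12],-3.9,0); t=np.array([.5724,-.0640])
plan([up]+legs(up,(np.r_[t,.19],-7.3,0),2))
```

```text
t60.9 p [ 0.4815 -0.3821  0.0223] yaw -3.93 xz 0.004 zdir [ 0.004 -0.002 -1.   ] F [-1.8  0.7  5.6] open 0.0586 ff 27.2
[  0.04   0.02 -12.  ] [ 0.1 -0.2 -0. ] calls>=0.6
[  3.45 -16.18  -2.38] [ 0.  -0.   1.7] calls>=0.8
[  2.97 -16.27  -2.38] [-0.  -0.   1.7] calls>=0.8
```

Emit:
servo_tool --plan '[0,0,-1,0,0,0,5,0,0,-3,0,0,0,5,0,0,-6,0,0,0,5,0,0,-9,0,0,0,5,0,0,-12,0,0,0,5]'

```text
clock: 61.33
position: [0.4802, -0.381, 0.1421]
orientation: [0.999, -0.034, 0.001, -0.0]
force: [0.8, -1.4, -0.7]
opening: 0.0588
finger_force: 27.0
```

Emit:
servo_tool --plan '[0.4,-2,-1,0,0,0.3,5,1.1,-5.2,-1.8,0,0,0.7,5,1.8,-8.8,-2.4,0,0,1,5,2.6,-12.4,-2.4,0,0,1.4,5,3.4,-16.2,-2.4,0,0,1.7,5]'

```text
clock: 61.75
position: [0.5258, -0.2211, 0.1662]
orientation: [0.999, -0.05, 0.002, 0.001]
force: [0.8, -0.4, -0.6]
opening: 0.0586
finger_force: 27.0
```

Emit:
servo_tool --plan '[0.6,-3.5,-0.6,0,0,0.4,5,1.3,-7,-1.2,0,0,0.8,5,2,-10.5,-1.8,0,0,1.2,5,2.6,-13.9,-2.4,0,0,1.5,5,3,-16.3,-2.4,0,0,1.7,5]'

```text
clock: 62.17
position: [0.5723, -0.0602, 0.1909]
orientation: [0.998, -0.063, 0.003, 0.0]
force: [0.8, -0.8, -0.2]
opening: 0.0585
finger_force: 27.0
```

Emit:
servo_tool --plan '[0,0,0,0,0,0,5,0,0,0,0,0,0,5,0,0,0,0,0,0,5,0,0,2,0,0,0,5,0,0,4,0,0,0,5]'

```text
clock: 62.58
position: [0.5724, -0.0645, 0.1504]
orientation: [0.998, -0.065, 0.003, 0.001]
force: [-0.0, 1.1, -1.4]
opening: 0.0588
finger_force: 27.1
```

Emit:
servo_tool --plan '[0,0,0,0,0,0,5,0,0,0,0,0,0,5,0,0,0,0,0,0,5,0,0,0,0,0,0,5,0,0,0,0,0,0,5]'

```text
clock: 63.0
position: [0.5723, -0.0634, 0.1508]
orientation: [0.998, -0.064, 0.003, 0.0]
force: [0.8, -0.1, -0.2]
opening: 0.0586
finger_force: 27.2
```

Run:
```python
from h import *
where();plan([([.5724,-.0640,.1163],-7.3,0)])
```

```text
t63.0 p [ 0.5723 -0.0634  0.1508] yaw -7.36 xz 0.005 zdir [ 0.005 -0.001 -1.   ] F [ 0.8 -0.1 -0.2] open 0.0586 ff 27.2
[-0.    0.05  3.45] [ 0.  -0.3 -0.1] calls>=0.2
```

Emit:
servo_tool --plan '[0,0,1,0,0,0,5,0,0.1,2,0,0,0,5,0,0.1,2.6,0,0,0,5,0,0.1,3,0,0,0,5,0,0.1,3.2,0,0,0,5]'

```text
clock: 63.42
position: [0.5706, -0.0637, 0.1163]
orientation: [0.998, -0.064, -0.0, 0.0]
force: [-5.5, 0.8, 8.6]
opening: 0.0585
finger_force: 27.9
```

Emit:
servo_tool --plan '[0,0,0,0,0,0,5,0,0,0.1,0,0,0,5,0,0,0.2,0,0,0,5,0,0,0.25,0,0,0,5,0,0,0.25,0,0,0,5]'

```text
clock: 63.83
position: [0.5717, -0.0639, 0.1163]
orientation: [0.998, -0.064, 0.001, 0.0]
force: [-5.4, 1.2, 8.4]
opening: 0.059
finger_force: 27.9
```

Emit:
servo_tool --plan '[0,0,0,0,0,0,5,0,0,0.05,0,0,0,5,0,0,0.1,0,0,0,5,0,0,0.1,0,0,0,5,0,0,0.1,0,0,0,5]'

```text
clock: 64.25
position: [0.5717, -0.0639, 0.1163]
orientation: [0.998, -0.064, 0.001, 0.0]
force: [-7.0, 1.8, 12.6]
opening: 0.0587
finger_force: 28.3
```

Emit:
servo_tool --plan '[0,0,-0.15,0,0,0,5,0,0,-0.3,0,0,0,5,0,0,-0.3,0,0,0,6.4,0,0,-0.3,0,0,0,7.2,0,0,-0.3,0,0,0,7.6]'

```text
clock: 64.67
position: [0.5714, -0.0639, 0.1163]
orientation: [0.998, -0.064, 0.001, 0.0]
force: [-0.3, 0.0, 0.5]
opening: 0.0758
finger_force: 0.0
```

Emit:
servo_tool --plan '[0,0,0,0,0,0,7.8,0,0,-1,0,0,0,7.8,0,0,-3,0,0,0,8,0,0,-6,0,0,0,8.5,0,0,-9,0,0,0,8.5]'

```text
clock: 65.08
position: [0.5705, -0.0637, 0.2072]
orientation: [0.998, -0.064, 0.0, 0.0]
force: [2.0, -0.1, 0.1]
opening: 0.0849
finger_force: 0.0
```

Emit:
servo_tool --plan '[0,0,-2,0,0,0,8.5,0,0,-4,0,0,0,8.5,0,0,-5,0,0,0,8.5,0,0,-5,0,0,0,8.5,0,0,-5,0,0,0,8.5]'

```text
clock: 65.5
position: [0.5711, -0.0638, 0.2569]
orientation: [0.998, -0.064, 0.002, 0.0]
force: [0.0, 0.2, -0.8]
opening: 0.0852
finger_force: 0.0
```

Run:
```python
from pl import *
im,K,P=look("w27");s=sense();Rt=R.from_quat(s["orientation"]).as_matrix();g=im.min(2).astype(int)
hsv=cv2.cvtColor(im,cv2.COLOR_BGR2HSV);m=cv2.inRange(hsv,(3,40,40),(25,255,220));m=cv2.morphologyEx(m,cv2.MORPH_CLOSE,np.ones((21,21)));n,l,st,cc=cv2.connectedComponentsWithStats(m)
for i in range(1,n):
    if st[i,4]>300: w=cast(K,P,[(st[i][0]+st[i][2]/2,st[i][1]+st[i][3]/2)],.106)[0];print("brown",st[i].tolist(),np.round(w,4),"tool",np.round((w-s["position"])@Rt,4))
for v in (10,30,50): print(v,[int(x) for x in np.where(np.abs(np.diff(g[v,180:400]))>25)[0]+180])
r=cv2.inRange(hsv,(0,170,110),(4,255,255))|cv2.inRange(hsv,(176,170,110),(179,255,255));n,l,st,c=cv2.connectedComponentsWithStats(r)
for i in range(1,n):
    if st[i,4]>80: print("red",st[i].tolist(),cast(K,P,[c[i]],.066))
plan(legs((s["position"],-7.3,0),([.4265,-.012,.17],-7.3,0),1))
```

```text
t65.5 p [ 0.5711 -0.0638  0.2569] yaw -7.32 xz 0.003 zdir [ 0.003 -0.001 -1.   ] F [ 0.   0.2 -0.8] open 0.0852 ff 0.0
brown [250, 40, 62, 57, 2145] [ 0.6807 -0.0772  0.106 ] tool [ 0.1108 -0.0007  0.1496]
brown [257, 176, 51, 53, 1787] [ 0.5705 -0.0643  0.106 ] tool [-0.0002  0.0005  0.1495]
brown [238, 300, 35, 29, 302] [ 0.4577 -0.0223  0.106 ] tool [-0.1174 -0.0267  0.1494]
brown [368, 300, 18, 46, 476] [ 0.4319 -0.1436  0.106 ] tool [-0.1275  0.0969  0.1494]
brown [517, 305, 43, 64, 1741] [ 0.3934 -0.3087  0.106 ] tool [-0.1446  0.2655  0.1495]
10 [225, 226, 227, 241, 242, 247, 248, 318, 323, 324, 338, 339]
30 [191, 192, 193, 209, 230, 241, 242, 247, 249, 257, 261, 262, 298, 299, 302, 303, 318, 322, 323, 335, 336, 372, 373]
50 [193, 194, 210, 211, 225, 238, 243, 245, 246, 248, 249, 270, 271, 272, 299, 311, 312, 313, 314, 316, 317, 323, 339, 353, 354, 355, 371, 372]
red [239, 302, 33, 31, 795] [[ 0.42716408 -0.01411846  0.066     ]]
[-14.96  -3.3    8.54] [ 0.  -0.1 -0. ] calls>=0.8
```

Emit:
servo_tool --plan '[-2,-0.4,0,0,0,0,0,-5.5,-1.1,0,0,0,0,0,-9,-2,1,0,0,0,0,-12.5,-2.7,4,0,0,0,0,-14.9,-3.2,7,0,0,0,0]'

```text
clock: 65.97
position: [0.4275, -0.0131, 0.1869]
orientation: [0.998, -0.064, 0.002, 0.0]
force: [0.6, -0.1, 0.2]
opening: 0.025
finger_force: 0.0
```

Emit:
servo_tool --plan '[0,0,0,0,0,0,0,0,0,0,0,0,0,0,0,0,0,0,0,0,0,0,0,0,0,0,0,0,0,0,0,0,0,0,0]'

```text
clock: 66.38
position: [0.4312, -0.0141, 0.1903]
orientation: [0.998, -0.064, 0.003, 0.0]
force: [0.4, 0.5, 0.5]
opening: -0.0002
finger_force: 0.0
```

Run:
```python
from pl import *
im,K,P=look("w28");s=sense();Rt=R.from_quat(s["orientation"]).as_matrix()
hsv=cv2.cvtColor(im,cv2.COLOR_BGR2HSV)
r=cv2.inRange(hsv,(0,150,90),(4,255,255))|cv2.inRange(hsv,(174,150,90),(179,255,255));n,l,st,c=cv2.connectedComponentsWithStats(r)
for i in range(1,n):
    if st[i,4]>150: w=cast(K,P,[(st[i][0]+st[i][2]/2,st[i][1]+st[i][3]/2)],.066);print("red",st[i].tolist(),w,(w-s["position"])@Rt)
```

```text
t66.4 p [ 0.4312 -0.0141  0.1903] yaw -7.34 xz 0.007 zdir [ 0.007 -0.001 -1.   ] F [0.4 0.5 0.5] open -0.0002 ff 0.0
red [259, 193, 48, 46, 1702] [[ 0.42659739 -0.01436309  0.066     ]] [[-0.00508371  0.00078152  0.12408683]]
```

Emit:
servo_tool --plan '[-0.3,0,2,0,-0.3,0,0,-0.5,0.1,4,0,-0.3,0,0,-0.5,0.1,6,0,-0.3,0,0,-0.5,0.1,8,0,-0.3,0,0,-0.5,0.1,9.5,0,-0.3,0,0]'

```text
clock: 66.85
position: [0.4249, -0.0143, 0.0925]
orientation: [0.998, -0.064, -0.001, 0.0]
force: [-0.1, 0.1, 0.1]
opening: -0.0002
finger_force: 0.0
```

Emit:
servo_tool --plan '[0,0,0,0,0,0,0,0,0,0.3,0,0,0,0,0,0,0.6,0,0,0,0,0,0,0.9,0,0,0,0,0,0,1.2,0,0,0,0]'

```text
clock: 67.27
position: [0.425, -0.0142, 0.0819]
orientation: [0.998, -0.064, -0.0, 0.0]
force: [-0.6, 0.4, 2.0]
opening: -0.0001
finger_force: 1.4
```

Emit:
servo_tool --plan '[0,0,0.2,0,0,0,0,0,0,0.4,0,0,0,0,0,0,0.6,0,0,0,0,0,0,0.8,0,0,0,0,0,0,1,0,0,0,0]'

```text
clock: 67.68
position: [0.425, -0.0142, 0.0721]
orientation: [0.998, -0.064, -0.0, 0.0]
force: [-1.1, 0.6, 7.8]
opening: -0.0002
finger_force: 3.9
```

Near the stop; a little further, then hold.

Emit:
servo_tool --plan '[0,0,0.1,0,0,0,0,0,0,0.2,0,0,0,0,0,0,0.3,0,0,0,0,0,0,0.3,0,0,0,0,0,0,0.3,0,0,0,0]'

```text
clock: 68.1
position: [0.4253, -0.0142, 0.0718]
orientation: [0.998, -0.064, -0.001, 0.0]
force: [-10.7, 0.7, 26.2]
opening: -0.0
finger_force: 13.1
```

Emit:
servo_tool --plan '[0,0,0.1,0,0,0,0,0,0,0.1,0,0,0,0,0,0,0.1,0,0,0,0,0,0,0.1,0,0,0,0,0,0,0.1,0,0,0,0]'

```text
clock: 68.52
position: [0.4253, -0.0142, 0.0717]
orientation: [0.998, -0.064, -0.001, 0.0]
force: [-13.0, 1.0, 33.4]
opening: 0.0003
finger_force: 16.4
```

Emit:
servo_tool --plan '[0,0,-0.5,0,0,0,0,0,0,-1,0,0,0,0,0,0,-2,0,0,0,0,0,0,-4,0,0,0,0,0,0,-7,0,0,0,0]'

```text
clock: 68.93
position: [0.4214, -0.0136, 0.1345]
orientation: [0.998, -0.064, -0.005, -0.0]
force: [0.6, 0.2, -0.7]
opening: -0.0002
finger_force: 0.0
```

Emit:
servo_tool --plan '[-2,0,-3,0,0,0,0,-2,0,-6,0,0,0,0,-2,0,-9,0,0,0,0,-2,0,-12,0,0,0,0,-2,0,-14,0,0,0,0]'

```text
clock: 69.35
position: [0.4047, -0.0114, 0.2799]
orientation: [0.998, -0.064, 0.0, 0.0]
force: [1.1, -0.2, 0.7]
opening: 0.0001
finger_force: 0.0
```

Emit:
servo_tool --plan '[0,0,0,0,0,0,0,0,0,0,0,0,0,0,0,0,0,0,0,0,0,0,0,0,0,0,0,0,0,0,0,0,0,0,0]'

```text
clock: 69.77
position: [0.4038, -0.0113, 0.2748]
orientation: [0.998, -0.064, -0.003, -0.0]
force: [-0.4, -0.5, -0.1]
opening: 0.0001
finger_force: 0.0
```

Run:
```python
from pl import *
im,K,P=look("w29");s=sense()
hsv=cv2.cvtColor(im,cv2.COLOR_BGR2HSV)
def blobs(name,m,z,a=150):
    n,l,st,c=cv2.connectedComponentsWithStats(m)
    for i in range(1,n):
        if st[i,4]>a: print(name,st[i].tolist(),np.round(cast(K,P,[c[i]],z)[0],4))
blobs("orange",cv2.inRange(hsv,(5,150,110),(20,255,255)),.103,300)
blobs("green",cv2.inRange(hsv,(75,60,60),(95,255,255)),.003,500)
blobs("brown",cv2.morphologyEx(cv2.inRange(hsv,(3,40,40),(25,255,220)),cv2.MORPH_CLOSE,np.ones((21,21))),.106,300)
a=cv2.imread("pics/scene0.png");b=cv2.resize(snapshot("scene"),(800,600),interpolation=cv2.INTER_CUBIC)
d=cv2.absdiff(a,b).max(2)>60
for nm,(x0,y0,x1,y1) in dict(scoopmat=(410,300,550,420),beaker=(590,365,650,440),jar=(350,170,390,220),brush=(355,245,425,285),turq=(565,350,600,385)).items(): print(nm,"changed px",int(d[y0:y1,x0:x1].sum()))
```

```text
t69.8 p [ 0.4038 -0.0113  0.2748] yaw -7.32 xz -0.006 zdir [-0.006  0.    -1.   ] F [-0.4 -0.5 -0.1] open 0.0001 ff 0.0
orange [71, 190, 92, 54, 2125] [0.4035 0.153  0.103 ]
green [69, 115, 173, 143, 5951] [0.4197 0.1353 0.003 ]
green [85, 284, 33, 30, 783] [0.2586 0.2677 0.003 ]
brown [298, 0, 50, 21, 621] [ 0.5542 -0.0634  0.106 ]
brown [262, 147, 39, 55, 1021] [ 0.4323 -0.0139  0.106 ]
brown [400, 163, 19, 58, 999] [ 0.3919 -0.1315  0.106 ]
brown [70, 189, 94, 56, 2335] [0.4045 0.1511 0.106 ]
scoopmat changed px 3121
beaker changed px 0
jar changed px 119
brush changed px 224
turq changed px 0
```

Run:
```python
from h import *
K,P=cam("wrist");M=np.array([.4024,.1514]);y=np.radians(-76.05);d=np.array([np.cos(y),np.sin(y)]);n=np.array([-d[1],d[0]])
pts=[np.r_[M+d*a+n*b,.003+z] for a in(-.053,.035) for b in(-.011,.011) for z in(.076,.1)]
q=proj(K,P,pts);print("expected bar bbox",q.min(0),q.max(0),"measured x 71-163 y 190-244")
a=cv2.resize(cv2.imread("pics/scene0.png"),(560,420));b=snapshot("scene")
for nm,(x0,y0,x1,y1) in dict(jar=(240,110,280,160),brush=(240,165,305,205)).items():
    A,B=[cv2.cvtColor(i[y0:y1,x0:x1],cv2.COLOR_BGR2HSV) for i in(a,b)]
    f=lambda X:cv2.inRange(X,(3,90,60),(25,255,255))
    for X in(A,B): ys,xs=np.nonzero(f(X));print(nm,len(xs),xs.mean(),ys.mean())
```

```text
expected bar bbox [ 66.16533859 188.41387796] [163.81872949 244.39497971] measured x 71-163 y 190-244
jar 144 20.63888888888889 27.8125
jar 137 20.642335766423358 27.67153284671533
brush 139 45.51798561151079 15.654676258992806
brush 142 45.640845070422536 15.908450704225352
```

All checks agree: the scoop is on its mat, and the jar and brush have not moved. Handing in.

```bash
python3 -c "
from station import manip
print(manip.close_job())"
```

```text
the job is handed in; nothing more can be done
None
```

The job is handed in: all nine ice cubes are in the foam box, the scoop is upright on the middle of its mat (I put it back after something knocked it aside), the plate sits between the lugs with both dishes on it, the timer's plunger was then pressed to its stop and released, and the beaker, jar and brush have not moved.

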